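# Open the soldering hood to its working mark and slide the charcoal block in

### The arm

A 7-joint arm with a two-finger parallel gripper is mounted at the origin on a cart in front of the work surface, level with it; the furniture and walls round the work are solid. World frame = base frame: x ahead of the robot, y to its left, z up, the work surface at z = 0. Lengths are in m, angles in rad, forces in N, time in s.
With the tool pointing down it reaches from about 0.4 to 0.85 m from the base axis. Payload 4.5 kg.
Tool frame: the origin (TCP) lies on the mounting face of the last link; the fingertips stand 166 mm ahead of it and the grasp point (between the pads) lies 147 mm ahead of it; y points along the fingers, z is the direction in which the jaws open and shut, and the axes are right-handed (so a half turn about y gives the same grasp; the last joint's range is limited). The gripper opens to 88 mm and grips with 3 to 60 N. Pads are 18 mm wide; open, the fingers measure 123 mm over their backs; the gripper's body (75 mm by 187 mm) begins 45 mm behind the grasp point.
Start: joints at [-1.125, 0.689, -0.195, 1.565, 0.157, 0.902, -0.215], TCP at [0.25, 0.573, 0.405] pointing down, gripper open.
Joint ranges: [-3.01, 3.01], [-0.46, 2.08], [-1.47, 1.51], [0.13, 2.56], [-1, 4.14], [0.04, 2.09], [-2.66, 2.66]. Speed limits (rad/s): [2.57, 2.57, 3.14, 3.14, 3.14, 3.14, 3.14].

### API

Orientations are given as a unit quaternion [x, y, z, w].
In Python, from plant import r gives the robot as it stands.
- The arm moves only by the tool arm_command, never from a script. Its argument "deltas" is a list of rows, each an object of numbers: "dx", "dy", "dz": the shift along the tool's x, y, z each as a share of 1000 mm, from -1 to 1; "wx", "wy", "wz": the turn, a rotation vector about the tool's x, y, z each as a share of 45 degrees, from -1 to 1. In form: [{"dx": .., "dy": .., "dz": .., "wx": .., "wy": .., "wz": ..}, ...]. A call has exactly 5 rows; each row is the pose to reach, as a shift and turn from the pose commanded when the call began, along the tool's axes at that moment; what a row does not reach only later rows make up. A row lasts 1/10 s, in which the tool goes at most 50 mm and 8.59 degrees, less where a joint would pass 70% of its speed; a pose out of reach is approached as far as the arm can. A call with a number of a shift or a turn outside -1 to 1 is refused whole. A call with a gripper value outside its range is refused whole. "claw" is the opening, from -1 (shut) to 1 (fully open), set as the call begins (left out, the last holds). The fingers move at their own pace and stop on an object; "grip_force" is the grip in N (left out, the last holds). Time passes only in rows, so rows that repeat a pose let the fingers close, or fill a call up. It gives the time, the measured TCP pose, the force and the opening at its end, in the units of the state.
- r.get_state(): the state, without advancing time (a new reading comes with each control period).
- r.snapshot(name): name is "scene" or "top"; returns the picture (480x640x3 uint8, red, green, blue); there is no depth.
- r.get_calibration(name): a dict with "vertical_fov" (degrees; the focal length in pixels is half the picture's height over the tangent of half this angle, whatever the lens; pixels are square), "cx", "cy" (the principal point, pixels), "R" (3x3) and "t" (3): a world point X has camera coordinates R X + t. Camera axes: x right, y down, z forward; pixel columns grow to the right and rows downward; lengths in m; the calibration is good to about 2 mm. A picture is of the moment at which its call begins. get_calibration takes no time and is no camera call.
- r.finish_job(): hands the job in, once; it reports no verdict.
The state is a dict: "clock": time; "q": joint angles; "qd": joint speeds; "joint_torque": joint torques, N m; "tool_pos": TCP position; "eef_rot": TCP orientation; "contact_force": force on the tool from outside, world axes, zero at the start; "moment": the same for the moment, N m; "opening": opening from 0.0 (shut) to 1.0 (fully open).
Only numpy, scipy, OpenCV 4.12 (cv2) and the standard library are available. Lean on these libraries where they do the work, as an engineer would, in place of code of your own. Each camera call takes 0.05 s, during which the arm holds its last target.

### The job

Get the little soldering hood ready for work: with the fingertips beneath the lip of its counterweighted window, gently push the window up until the underside of the lip is level with the point of the brass marker on the right-hand post. Then gently push the charcoal block, with the ring band still lying on it, in through the opening along the bench until it meets the firebrick at the back, and leave the window standing at the mark. Grasp and lift nothing, and do not disturb the marker or the other things on the bench.

Things in the scene. Friction and masses are not known exactly. Their poses are not given: they have to be found in the camera images.
- hood: Grey bench-top soldering fume hood, fixed; 146 mm wide, 336 high. Origin on the bench top under the middle of the sliding window's front face; +x straight into the hood, +y to its left post, z up. No floor: the bench top runs on inside. 116 mm clear between the front posts (their fronts at x = -6 mm); the face of the pale firebrick inside (100 mm wide, 85 high) is at x = +62 mm.
- sash (a joint): Height of the sliding window above its shut position, m; 0 = shut (always so at the start), at most 0.145. It slides straight up between the posts, is balanced by a counterweight behind the hood and stays where it is left; moving it takes about 2 to 4 N.
- lip_edge (a point): Middle of the front lower edge of the window's lip; rides with the window; axes as the hood's. The lip is a level aluminium ledge 90 mm wide (y), 6 mm thick, standing out 35 mm from the window's front face, with a 5 mm rubber tread on top (fingers on tread and ledge together count as a pinch). Shut, its underside is 62 mm above the bench, open below.
- sash_low (a point): Middle of the window's lower front edge, 35 mm behind and 56 mm below lip_edge; rides with the window. The window is 9 mm thick, its front face at hood x = 0, flat and upright below the lip.
- mark_tip (a point): Point of the brass marker clipped to the front of the right-hand post, at hood x = -8 mm, y = -46 mm, just beyond the lip's right end. Its height, 140 to 200 mm above the bench, is the working height for the lip's underside; axes as the hood's.
- block_mid (a point): Centre of the plain grey-brown charcoal soldering block, 62 mm wide (its x), 84 long (its y), 29 high, 0.09 kg, lying on the bench in front of the hood, its +y end toward the hood. This point is 14.5 mm above the bench; axes as the block's.
- block_far (a point): Middle of the block's end face toward the hood (42 mm from its centre along its +y); home when this reaches the firebrick's face.
- block_near (a point): Middle of the block's end face away from the hood (42 mm from its centre along its -y).
- band_mid (a point): Centre of the plain brass ring band lying loose on top of the block: 23 mm outside, 18 mm inside diameter, 6 mm high, 12 g.
- pot: Bystander: flux pot with white lid, 45 mm across, 25 mm high; origin at its underside.
- flux_jar: Bystander: small glass jar with a brush, 40 mm across, 83 mm high; origin at its underside.
- pliers: Bystander: bare steel pliers 47 x 80 x 12 mm; origin at the underside.
- mandrel: Bystander: steel ring mandrel 277 mm long, 29 mm thick, lying along its y; origin at the underside.
- dark_box: Bystander: small dark wooden box 45 x 75 x 26 mm; origin at its underside.
Mind the look-alikes: they are no part of the job. Leave any turquoise look-alike of the part that bears block_mid alone.

How it is judged:
On the way, in this order (a step that is already met when the one before it is completed fails the run):
1. the window is being pushed up by the fingers beneath its lip (value of joint sash above 0.02 m and contact force between the fingers and lip above 0.3 N), for 0.1 s.
2. the window stands still at the mark, the block still outside (z of lip_edge in the frame of mark_tip between -0.007 and 0.007 m and velocity of joint sash between -0.005 and 0.005 m/s and x of block_far in the frame of hood below 0 m), for 0.3 s.
3. the block is home against the firebrick (x of block_far in the frame of hood above 0.047 m), for 0.2 s.
At the end, for the whole second after the job is handed in: The underside of the lip is level with the marker's point within 7 mm and the window is at rest; the far end of the charcoal block is within 15 mm of the firebrick's face; the block lies flat on the bench, at rest, with the ring band still lying on it (z of lip_edge in the frame of mark_tip between -0.007 and 0.007 m and x of block_far in the frame of hood above 0.047 m and z of band_mid in the frame of block_mid between 0.012 and 0.025 m and velocity of joint sash between -0.005 and 0.005 m/s and height (world z) of block_mid below 0.019 m and angle between block_mid's own z axis and vertical below 0.06 rad and linear speed of block below 0.01 m/s); the robot touches nothing.
It fails at once if the lip is pinched between the fingers (tread and ledge touched together) (contact force between the fingers and lip above 0.5 N and contact force between the fingers and lip_tread above 0.5 N).
It fails at once if the window is forced, or the block squeezed or rammed (more than 40 N on the lip or 50 N on the block) (contact force between the fingers and lip above 40 N or contact force between the fingers and block above 50 N).
It fails at once if the block is lifted or tipped, or the ring band is lifted or falls off it (height (world z) of block_mid above 0.022 m or angle between block_mid's own z axis and vertical above 0.2 rad or height (world z) of band_mid above 0.045 m or height (world z) of band_mid below 0.02 m).
It fails at once if the marker is shifted (distance of mark_tip from where it was at the start of the episode above 0.004 m).
It fails at once if a bystander is moved by more than 20 mm (distance of any of pot, flux_jar, pliers, mandrel, dark_box from where it was at the start of the episode above 0.02 m).
It also fails if it takes over 58 s, if anything falls off the work surface, if the arm or the gripper's body presses on something with over 40 N, if the wrist force passes 120 N, or if a joint passes its speed limit or range.

## Working session

There is one attempt and no reset: what is moved stays moved. The work goes in short steps, Python scripts to look and compute and a tool call to move; the robot and the scene stay as the last step left them, time stands still between calls to the robot, and variables do not carry over. Pictures are saved under pics/ and viewed, and the job is handed in when it is done.

Besides the shell and the picture viewer there is one more tool, called after "Request:" by a JSON object that holds its "name" and its "arguments". arm_command: Moves the arm, as the interface text tells. Shift numbers are shares of 1000 mm and turn numbers shares of 45 degrees, none past 1 either way. Its arguments: {"type":"object","properties":{"deltas":{"type":"array","items":{"type":"object","properties":{"dx":{"type":"number","minimum":-1,"maximum":1},"dy":{"type":"number","minimum":-1,"maximum":1},"dz":{"type":"number","minimum":-1,"maximum":1},"wx":{"type":"number","minimum":-1,"maximum":1},"wy":{"type":"number","minimum":-1,"maximum":1},"wz":{"type":"number","minimum":-1,"maximum":1}}}},"claw":{"type":"number"},"grip_force":{"type":"number"}},"required":["deltas"]}

```bash
ls; mkdir -p pics
python3 - <<'E'
from plant import r
import cv2
for n in("scene","top"):
    im=r.snapshot(n); cv2.imwrite(f"pics/{n}0.png",im[:,:,::-1]); c=r.get_calibration(n); print(n,c)
print(r.get_state())
E
```

```text
pics
scene {'vertical_fov': 46.6645731155888, 'cx': 317.8383679819515, 'cy': 235.11020567440107, 'R': array([[ 0.79628841, -0.60482983,  0.01027865],
       [-0.3497636 , -0.47421168, -0.80795341],
       [ 0.49354857,  0.63976884, -0.58915672]]), 't': array([-0.41359435,  0.2667349 ,  0.67428147])}
top {'vertical_fov': 53.67758596203687, 'cx': 316.10535945744584, 'cy': 245.47687463815657, 'R': array([[-0.12179333, -0.99253769, -0.00594238],
       [-0.96911712,  0.12020853, -0.21531818],
       [ 0.21442574, -0.02046545, -0.97652587]]), 't': array([0.03042105, 0.52449267, 0.92826599])}
{'clock': 0.1, 'q': array([-1.12519988,  0.68986144, -0.19451492,  1.56622197,  0.15727252,
        0.90250475, -0.215047  ]), 'qd': array([-0.00019692, -0.00160666,  0.00174604, -0.00305582,  0.00105595,
        0.00234335,  0.00046626]), 'joint_torque': array([-2.93262623e-03, -5.28500104e+01, -1.27133623e+00, -1.53837597e+01,
       -5.25423686e-02,  1.94693515e-03,  3.48064532e-05]), 'tool_pos': array([0.25006382, 0.57247497, 0.40401883]), 'eef_rot': array([ 0.69274154, -0.14460894,  0.14444856, -0.69161552]), 'contact_force': array([ 0.08367162,  0.27578305, -0.54918977]), 'moment': array([ 0.00803429, -0.01403591, -0.04633255]), 'opening': 1.001479355130903}
```

View pics/scene0.png

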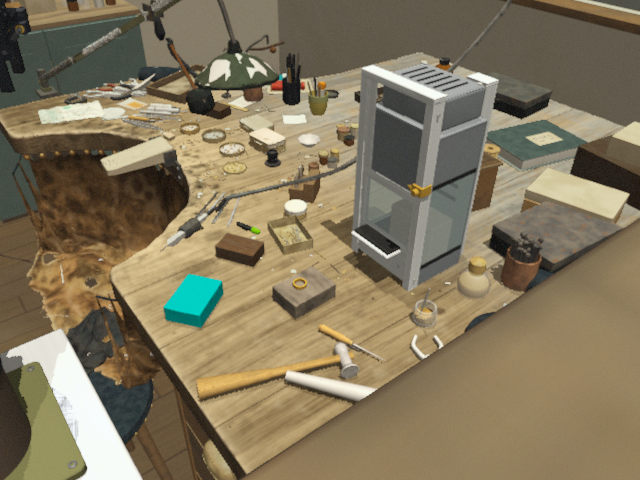

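View pics/top0.png

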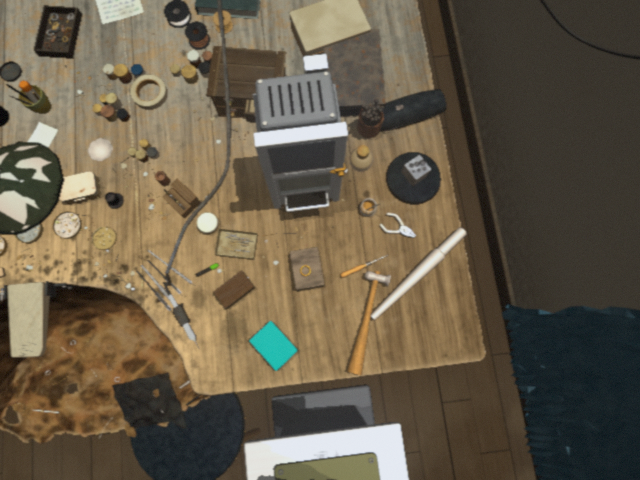

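The scene view shows the hood (lip near px (378,240), brass marker near (420,190)), the block at (304,292) with the ring at (300,284), and the turquoise look-alike at (194,300). In the top view the block is at (307,269). I'll zoom in next.

Run:
```python
import cv2
a=cv2.imread("pics/scene0.png");b=cv2.imread("pics/top0.png")
cv2.imwrite("pics/s1.png",cv2.resize(a[170:320,260:460],None,fx=4,fy=4,interpolation=cv2.INTER_CUBIC))
cv2.imwrite("pics/t1.png",cv2.resize(b[150:300,240:440],None,fx=4,fy=4,interpolation=cv2.INTER_CUBIC))
```

```text
(no output)
```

View pics/s1.png

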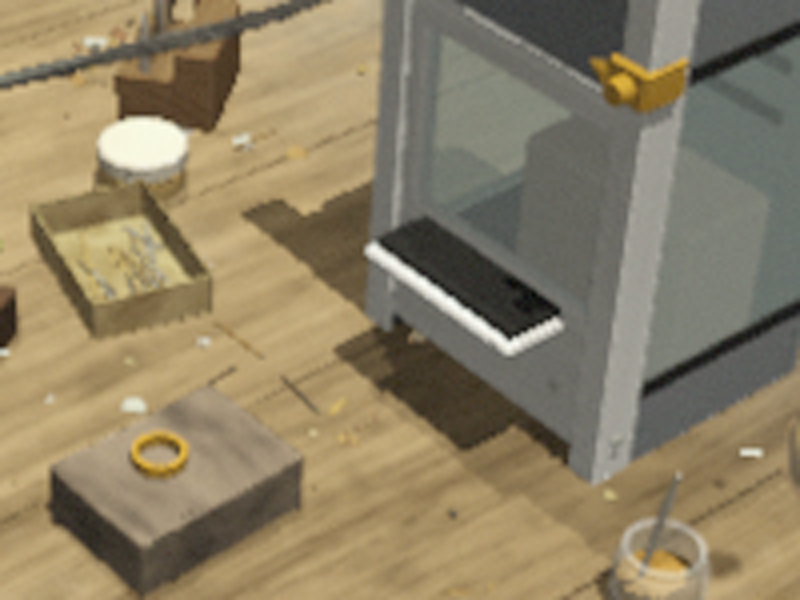

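View pics/t1.png

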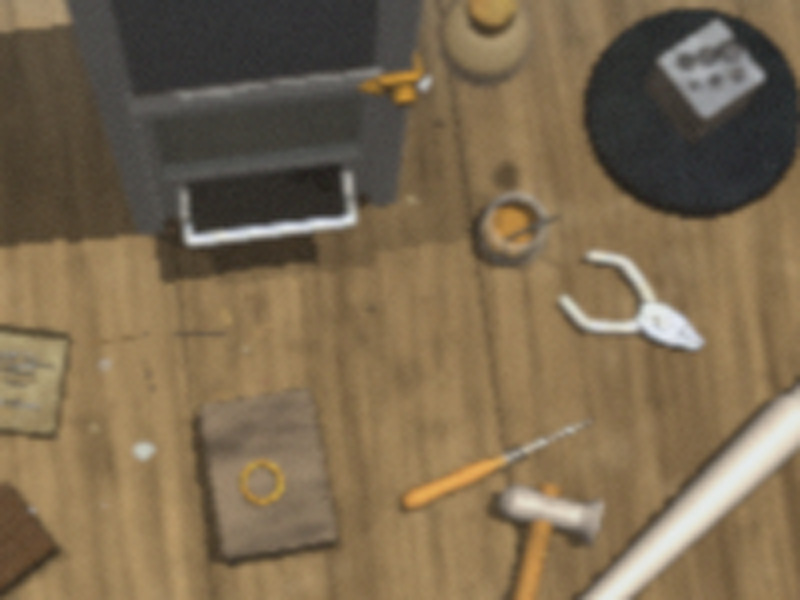

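```bash
cat > h.py <<'E'
import numpy as np
from plant import r
C={n:r.get_calibration(n) for n in("scene","top")}
def proj(n,X):
    c=C[n];f=240/np.tan(np.radians(c["vertical_fov"]/2));p=np.asarray(X)@c["R"].T+c["t"]
    return np.c_[f*p[:,0]/p[:,2]+c["cx"],f*p[:,1]/p[:,2]+c["cy"]]
def T(p,X):
    X=np.asarray(X,float);c,s=np.cos(p[2]),np.sin(p[2])
    return np.c_[p[0]+c*X[:,0]-s*X[:,1],p[1]+s*X[:,0]+c*X[:,1],X[:,2]]
s4=lambda a,o:(np.array(a,float)-1.5)/4+o
def ray(n,uv,z):
    c=C[n];f=240/np.tan(np.radians(c["vertical_fov"]/2));d=c["R"].T@np.array([(uv[0]-c["cx"])/f,(uv[1]-c["cy"])/f,1]);o=-c["R"].T@c["t"]
    return o+d*(z-o[2])/d[2]
E
cat > fit.py <<'E'
from h import *
from scipy.optimize import least_squares
S=[260,170];U=[240,150]
bs=s4([(202,388),(302,460),(145,542),(52,468)],S); bt=s4([(200,405),(308,390),(336,543),(222,558)],U)
# block pts: hood end is +y ; in top left = world +y
B={'fl':(-31,42,29),'fr':(31,42,29),'nr':(31,-42,29),'nl':(-31,-42,29)}
Bp=np.array([B[k] for k in('fl','fr','nr','nl')])/1000
g=[ray('top',p,.029) for p in bt]; m=np.mean(g,0); print('block top-view guess',np.round(m,3)); 
print(np.round([ray('scene',p,.029) for p in bs],3)); print(np.round(g,3))
d=(g[0]+g[1]-g[2]-g[3]); yaw=np.arctan2(d[1],d[0])-np.pi/2
fb=lambda p:np.r_[(proj('top',T(p,Bp))-bt).ravel(),(proj('scene',T(p,Bp))-bs).ravel()]
R=least_squares(fb,[m[0],m[1],yaw]);print('block',R.x,'res',np.round(R.fun,1))
# hood
Hs=s4([(372,258),(510,355),(368,320),(598,483)],S);Hsp=np.array([(-35,45,62),(-35,-45,62),(-6,73,0),(-6,-73,0)])/1000
Ht=s4([(187,245),(355,222)],U);Htp=np.array([(-35,45,65),(-35,-45,65)])/1000
ms=s4([(592,60)],S);mt=s4([(362,87)],U)
def fh(p):
    M=T(p,[(-.008,-.046,p[3])])
    return np.r_[(proj('scene',T(p,Hsp))-Hs).ravel(),(proj('top',T(p,Htp))-Ht).ravel(),(proj('scene',M)-ms).ravel(),(proj('top',M)-mt).ravel()]
g=[ray('top',p,.065) for p in Ht];m=np.mean(g,0);
d=g[0]-g[1];yaw=np.arctan2(d[1],d[0])-np.pi/2
R2=least_squares(fh,[m[0]+.035,m[1],yaw,.17]);print('hood',R2.x,'res',np.round(R2.fun,1))
p=R2.x;print('lip',T(p,[(-.035,0,.062)]),'mark',T(p,[(-.008,-.046,p[3])]))
c,s=np.cos(p[2]),np.sin(p[2]);d=R.x[:2]-p[:2];print('block in hood',c*d[0]+s*d[1],-s*d[0]+c*d[1],'rel yaw of block y vs hood x deg',np.degrees(R.x[2]+np.pi/2-p[2]))
for z,(a,b) in {'jar':(0,(512,250)),'pl1':(0.006,(570,300)),'pl2':(.006,(590,255)),'mandrel tip':(.0,(590,600)),'dbox':(.026,(55,550)),'box':(.02,(60,435))}.items() if 0 else {}: pass
for k,(uv,z) in {'jar':((512,250),0),'pliers left':((565,300),.006),'pl top':(((590,255)),.006),'tool':((405,505),.01),'toolTip':((585,425),.01),'hammer':((505,500),.02),'dboxR':((55,550),.026),'trayR':((66,400),.02),'ringTop':((262,483),.035)}.items():
    P=ray('top',s4(uv,U),z);d=P[:2]-p[:2];print(k,np.round(P,3),'hood',np.round([c*d[0]+s*d[1],-s*d[0]+c*d[1]],3))
E
python3 fit.py
```

```text
block top-view guess [ 0.485 -0.008  0.029]
[[ 0.518  0.02   0.029]
 [ 0.523 -0.04   0.029]
 [ 0.446 -0.041  0.029]
 [ 0.441  0.015  0.029]]
[[ 0.526  0.023  0.029]
 [ 0.527 -0.035  0.029]
 [ 0.443 -0.04   0.029]
 [ 0.443  0.02   0.029]]
block [ 0.48363836 -0.00927655 -1.51877655] res [-0.4  0.9  1.3 -0.4  1.2 -0.1  0.6  1.3  1.4 -2.4  1.1 -1.6 -0.7  1.
 -1.6 -1.2]
hood [ 0.63907662 -0.02642801  0.00624882  0.19186837] res [-1.5 -0.9  0.5  1.3  0.2 -1.7 -0.3  0.4  0.3  0.   0.8  0.4  1.1  0.2
 -0.9 -0.1]
lip [[ 0.6040773  -0.02664672  0.062     ]] mark [[ 0.63136422 -0.0724771   0.19186837]]
block in hood -0.15532805409821948 0.018122427589942647 rel yaw of block y vs hood x deg 2.6224821981204713
jar [ 0.598 -0.159  0.   ] hood [-0.041 -0.132]
pliers left [ 0.565 -0.183  0.006] hood [-0.075 -0.156]
pl top [ 0.589 -0.2    0.006] hood [-0.052 -0.174]
tool [ 0.462 -0.08   0.01 ] hood [-0.178 -0.052]
toolTip [ 0.493 -0.182  0.01 ] hood [-0.147 -0.155]
hammer [ 0.456 -0.132  0.02 ] hood [-0.183 -0.105]
dboxR [0.458 0.107 0.026] hood [-0.18   0.135]
trayR [0.539 0.095 0.02 ] hood [-0.099  0.122]
ringTop [ 0.479 -0.005  0.035] hood [-0.16   0.022]
```

```bash
cat > plan.py <<'E'
import sys
from h import *
from scipy.spatial.transform import Rotation as Ro
HY=0.00625
def target(tip,pitch,yaw):
    p=np.radians(pitch); d=np.array([np.cos(p)*np.cos(yaw),np.cos(p)*np.sin(yaw),-np.sin(p)])
    return d
def plan(tip,pitch,yaw=HY):
    s=r.get_state();R0=Ro.from_quat(s['eef_rot']);M=R0.as_matrix()
    d=target(tip,pitch,yaw);lat=np.array([-np.sin(yaw),np.cos(yaw),0])
    z=lat if (M[:,2]@lat)>0 else -lat
    Rt=np.c_[np.cross(d,z),d,z]
    tcp=np.array(tip)-.166*d
    sh=M.T@(tcp-s['tool_pos']); rv=(R0.inv()*Ro.from_matrix(Rt)).as_rotvec()/np.radians(45)
    print('tip target',np.round(tip,4),'tcp',np.round(tcp,3),'dxyz',np.round(sh,4),'w',np.round(rv,3),'dist',round(float(np.linalg.norm(sh)),3))
def show():
    s=r.get_state();M=Ro.from_quat(s['eef_rot']).as_matrix();d=M[:,1]
    print('t',round(s['clock'],2),'tip',np.round(s['tool_pos']+.166*d,4),'pitch',round(np.degrees(np.arcsin(-d[2])),2),'yaw',round(np.degrees(np.arctan2(d[1],d[0])),2),'z',np.round(M[:,2],2),'F',np.round(s['contact_force'],2),'op',round(float(s['opening']),2),'q',np.round(s['q'],2))
if __name__=='__main__':
    show()
    a=[float(v) for v in sys.argv[1:]]
    if a: plan(a[:3],a[3],*(a[4:5] or [HY]))
E
python3 plan.py 0.52 0.28 .28 60; python3 plan.py 0.50 -0.027 .25 30
```

```text
t 0.1 tip [0.25   0.5722 0.238 ] pitch 89.91 yaw -109.9 z [ 0.4   0.92 -0.  ] F [ 0.08  0.28 -0.55] op 1.0 q [-1.13  0.69 -0.19  1.57  0.16  0.9  -0.22]
tip target [0.52 0.28 0.28] tcp [0.437 0.279 0.424] dxyz [ 0.2886 -0.0194 -0.1937] w [ 0.141 -0.519 -0.657] dist 0.348
t 0.1 tip [0.25   0.5722 0.238 ] pitch 89.91 yaw -109.9 z [ 0.4   0.92 -0.  ] F [ 0.08  0.28 -0.55] op 1.0 q [-1.13  0.69 -0.19  1.57  0.16  0.9  -0.22]
tip target [ 0.5   -0.027  0.25 ] tcp [ 0.356 -0.028  0.333] dxyz [ 0.3375  0.0719 -0.5076] w [ 0.28  -0.481 -1.313] dist 0.614
```

Request:
{"name": "arm_command", "arguments": {"deltas": [{"dx":0.29,"dy":-0.02,"dz":-0.194,"wx":0.141,"wy":-0.519,"wz":-0.657},{"dx":0.29,"dy":-0.02,"dz":-0.194,"wx":0.141,"wy":-0.519,"wz":-0.657},{"dx":0.29,"dy":-0.02,"dz":-0.194,"wx":0.141,"wy":-0.519,"wz":-0.657},{"dx":0.29,"dy":-0.02,"dz":-0.194,"wx":0.141,"wy":-0.519,"wz":-0.657},{"dx":0.29,"dy":-0.02,"dz":-0.194,"wx":0.141,"wy":-0.519,"wz":-0.657}], "claw": -1, "grip_force": 5}}

```text
clock: 0.6
tool_pos: [0.3844, 0.361, 0.419]
eef_rot: [-0.682, -0.187, -0.18, 0.684]
contact_force: [1.6, 0.5, 0.1]
opening: 0.567
```

```bash
python3 plan.py 0.50 -0.027 .25 30
```

```text
t 0.6 tip [0.4677 0.3619 0.2754] pitch 59.9 yaw 0.61 z [-0.01  1.   -0.  ] F [1.63 0.54 0.11] op 0.57 q [-1.09  0.51  0.19  2.04  0.89  0.42 -0.15]
tip target [ 0.5   -0.027  0.25 ] tcp [ 0.356 -0.028  0.333] dxyz [-0.0712  0.0582 -0.3886] w [-0.004  0.004 -0.664] dist 0.399
```

Request:
{"name": "arm_command", "arguments": {"deltas": [{"dx":0,"dy":0.0,"dz":-0.3,"wx":0,"wy":0,"wz":-0.4},{"dx":0,"dy":0.0,"dz":-0.3,"wx":0,"wy":0,"wz":-0.4},{"dx":0,"dy":0.0,"dz":-0.3,"wx":0,"wy":0,"wz":-0.4},{"dx":0,"dy":0.0,"dz":-0.3,"wx":0,"wy":0,"wz":-0.4},{"dx":0,"dy":0.0,"dz":-0.3,"wx":0,"wy":0,"wz":-0.4}]}}

```text
clock: 1.1
tool_pos: [0.3974, 0.262, 0.417]
eef_rot: [0.66, 0.278, 0.279, -0.64]
contact_force: [0.5, -1.8, -0.2]
opening: 0.115
```

```bash
python3 plan.py 0.50 -0.027 .2 30
```

```text
t 1.1 tip [0.5176 0.2577 0.3025] pitch 43.59 yaw -2.03 z [ 0.01  1.   -0.02] F [ 0.46 -1.75 -0.23] op 0.12 q [-1.11  0.5   0.36  2.3   1.99  0.46 -1.19]
tip target [ 0.5   -0.027  0.2  ] tcp [ 0.356 -0.028  0.283] dxyz [-0.128  0.07  -0.287] w [ 0.038  0.01  -0.303] dist 0.322
```

Request:
{"name": "arm_command", "arguments": {"deltas": [{"dx":0,"dy":0.07,"dz":-0.287,"wx":0.04,"wy":0,"wz":0},{"dx":0,"dy":0.07,"dz":-0.287,"wx":0.04,"wy":0,"wz":0},{"dx":0,"dy":0.07,"dz":-0.287,"wx":0.04,"wy":0,"wz":0},{"dx":0,"dy":0.07,"dz":-0.287,"wx":0.04,"wy":0,"wz":0},{"dx":0,"dy":0.07,"dz":-0.287,"wx":0.04,"wy":0,"wz":0}]}}

```text
clock: 1.6
tool_pos: [0.4352, 0.0246, 0.3834]
eef_rot: [-0.65, -0.28, -0.275, 0.651]
contact_force: [0.3, 0.2, -0.4]
opening: 0.007
```

```bash
python3 plan.py 0.53 -0.027 .2 30
```

```text
t 1.6 tip [0.5551 0.0252 0.2686] pitch 43.75 yaw 0.3 z [-0.01  1.   -0.  ] F [ 0.33  0.2  -0.4 ] op 0.01 q [-0.24  0.52  0.03  2.51  2.93  0.7  -1.56]
tip target [ 0.53  -0.027  0.2  ] tcp [ 0.386 -0.028  0.283] dxyz [-0.1067  0.0338 -0.052 ] w [ 0.001  0.003 -0.306] dist 0.123
```

```bash
python3 plan.py 0.57 -0.027 .15 35
```

```text
t 1.6 tip [0.5551 0.0252 0.2686] pitch 43.75 yaw 0.3 z [-0.01  1.   -0.  ] F [ 0.33  0.2  -0.4 ] op 0.01 q [-0.24  0.52  0.03  2.51  2.93  0.7  -1.56]
tip target [ 0.57  -0.027  0.15 ] tcp [ 0.434 -0.028  0.245] dxyz [-0.1009  0.0945 -0.0522] w [ 0.001  0.003 -0.194] dist 0.148
```

Request:
{"name": "arm_command", "arguments": {"deltas": [{"dx":-0.1,"dy":0.095,"dz":-0.052,"wx":0,"wy":0,"wz":-0.19},{"dx":-0.1,"dy":0.095,"dz":-0.052,"wx":0,"wy":0,"wz":-0.19},{"dx":-0.1,"dy":0.095,"dz":-0.052,"wx":0,"wy":0,"wz":-0.19},{"dx":-0.1,"dy":0.095,"dz":-0.052,"wx":0,"wy":0,"wz":-0.19},{"dx":-0.1,"dy":0.095,"dz":-0.052,"wx":0,"wy":0,"wz":-0.19}]}}

```text
clock: 2.1
tool_pos: [0.4555, 0.0457, 0.2806]
eef_rot: [-0.617, -0.351, -0.282, 0.646]
contact_force: [0.5, 1.4, -1.3]
opening: 0.007
```

```bash
python3 plan.py 0.578 -0.027 .08 30;python3 - <<'E'
from plant import r
import cv2
for n in("scene","top"):
    im=r.snapshot(n); cv2.imwrite(f"pics/{n}2.png",im[:,:,::-1])
E
```

```text
t 2.1 tip [0.5877 0.0591 0.1811] pitch 36.82 yaw 5.8 z [-0.11  0.99 -0.01] F [ 0.53  1.43 -1.27] op 0.01 q [ 0.33  1.08 -1.07  2.55  2.49  1.47 -0.78]
tip target [ 0.578 -0.027  0.08 ] tcp [ 0.434 -0.028  0.163] dxyz [-0.1118  0.0476 -0.0702] w [-0.102  0.076 -0.151] dist 0.14
```

View pics/scene2.png

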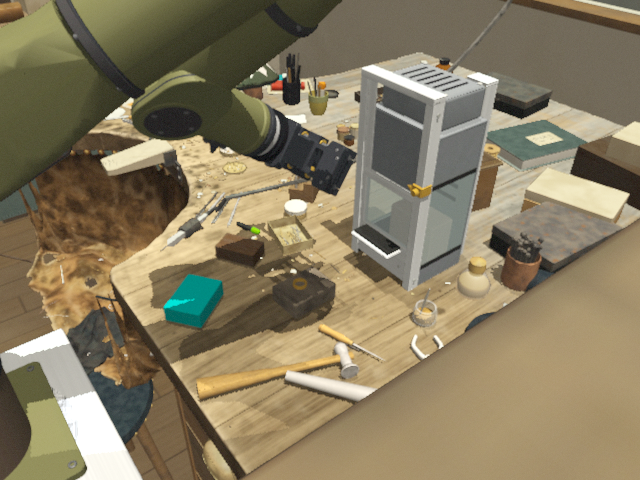

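The arm is at the elbow's limit (q4 is about 2.55). I'll fit a quick kinematic model to check reachability before choosing the tilt.

```bash
cat > kin.py <<'E'
import numpy as np, itertools
from scipy.spatial.transform import Rotation as Ro
from scipy.optimize import least_squares
D=[([-1.1252,.68986,-.1945,1.5662,.15727,.9025,-.21505],[.25006,.57247,.40402],[0.69274154,-0.14460894,0.14444856,-0.69161552]),
([-1.09,.51,.19,2.04,.89,.42,-.15],[.3844,.361,.419],[-.682,-.187,-.18,.684]),
([-1.11,.5,.36,2.3,1.99,.46,-1.19],[.3974,.262,.417],[.66,.278,.279,-.64]),
([-.24,.52,.03,2.51,2.93,.7,-1.56],[.4352,.0246,.3834],[-.65,-.28,-.275,.651]),
([.33,1.08,-1.07,2.55,2.49,1.47,-.78],[.4555,.0457,.2806],[-.617,-.351,-.282,.646])]
def fk(q,p,s):
    o=p[:7];d0,L1,L2,L3,a1,a2,a3=p[7:14]
    A=[s[i]*q[i]+o[i] for i in range(7)]
    R=Ro.identity();t=np.zeros(3);
    pts=[]
    R=R*Ro.from_euler('z',A[0]);t=t+R.apply([0,0,d0]);R=R*Ro.from_euler('y',A[1])
    R=R*Ro.from_euler('z',A[2]);t=t+R.apply([a1,0,L1]);pts.append(t);R=R*Ro.from_euler('y',A[3])
    R=R*Ro.from_euler('z',A[4]);t=t+R.apply([a2,0,L2]);pts.append(t);R=R*Ro.from_euler('y',A[5])
    R=R*Ro.from_euler('z',A[6]);t=t+R.apply([a3,0,L3])
    R=R*Ro.from_matrix(np.array([[1,0,0],[0,0,-1],[0,1,0.]]).T) # tool y = flange z
    return t,R,pts
def res(p,s,D=D):
    o=[]
    for q,t,e in D:
        T,R,_=fk(q,p,s);o+=list((T-t)*3);o+=list((R.inv()*Ro.from_quat(e)).as_rotvec())
    o+=list(.01*np.asarray(p[10+1:14])); return np.array(o)
if __name__=='__main__':
    best=[]
    rng=np.random.default_rng(0)
    for s1,s3,s5,s7 in itertools.product([1,-1],repeat=4):
        s=(s1,1,s3,1,s5,1,s7)
        for k in range(12):
            p0=np.r_[rng.uniform(-3.1,3.1),0,rng.choice([0,np.pi]),0,rng.choice([0,np.pi,np.pi/2,-np.pi/2]),0,rng.uniform(-3,3),.3,.35,.35,.12,0,0,0]
            try: x=least_squares(res,p0,args=(s,),max_nfev=60)
            except Exception: continue
            best.append((x.cost,s,x.x))
    best.sort(key=lambda b:b[0])
    for c,s,x in best[:4]: print(c,s,np.round(x,3))
    import pickle;pickle.dump(best[0],open('kin.pkl','wb'))
E
python3 kin.py
```

```text
0.005171804368436577 (-1, 1, 1, 1, 1, 1, 1) [-0.061  3.153 -0.005 -0.018  0.014 -0.017 -1.531  0.34  -0.583 -0.386
 -0.156  0.044 -0.02   0.007]
0.19943728726596854 (-1, 1, 1, 1, 1, 1, 1) [-2.971  1.749  0.287  2.236 -4.878 -0.647  0.074  0.352 -0.169  0.628
 -0.263  0.681 -0.069  0.175]
0.1994372873254867 (-1, 1, 1, 1, -1, 1, 1) [ 3.313  1.749  0.287 -0.906 -1.405  2.495  0.074  0.352 -0.169 -0.628
 -0.263  0.681  0.069  0.175]
0.19943728741235123 (-1, 1, -1, 1, 1, 1, 1) [ 3.313 -1.393 -0.287 -0.906  1.405 -0.647  0.074  0.352  0.169  0.628
 -0.263 -0.681 -0.069  0.175]
```

```bash
cat > kin2.py <<'E'
from kin import *
import pickle,sys
S=(-1,1,1,1,1,1,1);O=[0,np.pi,0,0,0,0,-np.pi/2]
LO=np.array([-3.01,-.46,-1.47,.13,-1,.04,-2.66]);HI=np.array([3.01,2.08,1.51,2.56,4.14,2.09,2.66])
def fitL(D):
    f=lambda l:np.concatenate([ (fk(q,np.r_[O,l],S)[0]-t) for q,t,e in D])
    return least_squares(f,[.34,-.58,-.38,-.15,0,0,0])
x=fitL(D);L=x.x
if __name__=='__main__':
    print(np.round(L,3),np.round(x.fun.reshape(-1,3)*1000,1))
    for q,t,e in D: print(np.round(np.degrees((fk(q,np.r_[O,L],S)[1].inv()*Ro.from_quat(e)).as_rotvec()),1))
def ik(tip,pitch,yaw=.006,seeds=40,q0=None):
    p=np.radians(pitch);d=np.array([np.cos(p)*np.cos(yaw),np.cos(p)*np.sin(yaw),-np.sin(p)]);z=np.array([-np.sin(yaw),np.cos(yaw),0])
    out=[]
    rng=np.random.default_rng(1)
    for sg in(1,-1):
        Rt=Ro.from_matrix(np.c_[np.cross(d,sg*z),d,sg*z]);t=np.array(tip)-.166*d
        def f(q):
            T,R,_=fk(q,np.r_[O,L],S);return np.r_[(T-t)*5,(R.inv()*Rt).as_rotvec()]
        for k in range(seeds):
            a=least_squares(f,rng.uniform(LO,HI),bounds=(LO,HI),max_nfev=60)
            if a.cost<1e-5: out.append((sg,a.x,np.min(np.minimum(a.x-LO,HI-a.x))))
    return out
E
python3 kin2.py
cat > chk.py <<'E'
from kin2 import *
for tip,pi in [((.617,-.027,.044),p) for p in (20,30,40,50)]+[((.617,-.027,.174),p) for p in (20,30,40,50)]+[((.42,-.01,.012),p) for p in (50,60,75,90)]+[((.43,-.01,.10),p) for p in (60,75,90)]+[((.6,-.02,.012),p) for p in (45,60,75)]:
    o=ik(tip,pi,seeds=12); o.sort(key=lambda a:-a[2]); print(tip,pi,len(o),[(a[0],np.round(a[1],2),round(a[2],2)) for a in o[:2]])
E
python3 chk.py
```

```text
[ 0.314 -0.624 -0.444 -0.171  0.112 -0.025  0.038] [[ 3.6 10.3 -5.3]
 [-1.9 -9.4 -8. ]
 [-6.  -7.4  3.5]
 [-4.2 35.1 -0.7]
 [ 4.8  1.2 10.6]]
[-0. -0.  0.]
[ 0.2  0.  -0. ]
[-0.2 -0.7 -0.1]
[-0.3  0.1  0.3]
[-0.1  0.3 -0.1]
(0.617, -0.027, 0.044) 20 4 [(-1, array([ 0.16,  1.38, -0.1 ,  2.49,  3.25,  1.93,  1.76]), np.float64(0.07)), (-1, array([-0.05,  1.4 ,  0.26,  2.49,  3.24,  1.97,  1.37]), np.float64(0.07))]
(0.617, -0.027, 0.044) 30 4 [(-1, array([-0.18,  1.26,  0.52,  2.45,  3.38,  1.63,  1.15]), np.float64(0.11)), (-1, array([ 0.37,  1.28, -0.56,  2.45,  3.03,  1.56,  2.13]), np.float64(0.11))]
(0.617, -0.027, 0.044) 40 7 [(-1, array([ 0.29,  1.08, -0.41,  2.38,  2.96,  1.17,  1.98]), np.float64(0.18)), (-1, array([ 0.17,  1.05, -0.17,  2.38,  3.11,  1.15,  1.75]), np.float64(0.18))]
(0.617, -0.027, 0.044) 50 3 [(-1, array([-0.04,  0.95,  0.22,  2.27,  3.42,  0.8 ,  1.33]), np.float64(0.29)), (-1, array([ 0.47,  1.08, -0.83,  2.26,  2.49,  0.97,  2.48]), np.float64(0.18))]
(0.617, -0.027, 0.174) 20 3 [(-1, array([-0.35,  1.23,  1.06,  2.54,  3.55,  1.84,  0.76]), np.float64(0
[... 1450 characters left out ...]
6,  2.24]), np.float64(0.12))]
(0.43, -0.01, 0.1) 90 1 [(1, array([ 0.26,  0.7 , -0.49,  2.23,  0.86,  0.41,  0.63]), np.float64(0.33))]
(0.6, -0.02, 0.012) 45 5 [(-1, array([ 0.36,  1.16, -0.6 ,  2.36,  2.8 ,  1.16,  2.18]), np.float64(0.2)), (-1, array([ 0.27,  1.12, -0.43,  2.36,  2.91,  1.12,  2.01]), np.float64(0.2))]
(0.6, -0.02, 0.012) 60 3 [(1, array([ 0.41,  1.16, -0.74,  2.33,  2.47,  0.97, -0.72]), np.float64(0.23)), (1, array([ 0.24,  1.08, -0.38,  2.34,  2.79,  0.82, -1.1 ]), np.float64(0.22))]
(0.6, -0.02, 0.012) 75 8 [(1, array([ 0.35,  1.02, -0.65,  2.13,  1.91,  0.57, -0.26]), np.float64(0.43)), (1, array([ 0.35,  1.02, -0.64,  2.13,  1.91,  0.56, -0.27]), np.float64(0.43))]
```

```bash
python3 plan.py 0.57 -0.027 .11 43
```

```text
t 2.2 tip [0.5841 0.0591 0.1718] pitch 37.85 yaw 6.22 z [-0.1   0.99  0.01] F [-1.18  0.6  -0.27] op 0.0 q [ 0.34  1.09 -1.07  2.55  2.49  1.46 -0.79]
tip target [ 0.57  -0.027  0.11 ] tcp [ 0.449 -0.028  0.223] dxyz [-0.0472  0.0207 -0.0721] w [-0.1    0.073  0.114] dist 0.089
```

Request:
{"name": "arm_command", "arguments": {"deltas": [{"dx":-0.047,"dy":0.021,"dz":-0.072,"wx":-0.1,"wy":0.073,"wz":0.114},{"dx":-0.047,"dy":0.021,"dz":-0.072,"wx":-0.1,"wy":0.073,"wz":0.114},{"dx":-0.047,"dy":0.021,"dz":-0.072,"wx":-0.1,"wy":0.073,"wz":0.114},{"dx":-0.047,"dy":0.021,"dz":-0.072,"wx":-0.1,"wy":0.073,"wz":0.114},{"dx":-0.047,"dy":0.021,"dz":-0.072,"wx":-0.1,"wy":0.073,"wz":0.114}]}}

```text
clock: 2.7
tool_pos: [0.452, -0.0264, 0.2329]
eef_rot: [0.648, 0.295, 0.283, -0.643]
contact_force: [-0.0, 0.3, 1.3]
opening: 0.008
```

```bash
python3 plan.py 0.58 -0.027 .06 43
```

```text
t 2.7 tip [ 0.5758 -0.0264  0.1223] pitch 41.78 yaw 0.0 z [-0.01  1.   -0.01] F [-0.03  0.29  1.32] op 0.01 q [ 0.48  1.16 -0.99  2.54  2.56  1.42 -0.75]
tip target [ 0.58  -0.027  0.06 ] tcp [ 0.459 -0.028  0.173] dxyz [-0.0401  0.0446 -0.0006] w [0.006 0.019 0.027] dist 0.06
```

Request:
{"name": "arm_command", "arguments": {"deltas": [{"dx":-0.013,"dy":0.015,"dz":0,"wx":0,"wy":0.01,"wz":0.01},{"dx":-0.026,"dy":0.03,"dz":0,"wx":0,"wy":0.02,"wz":0.02},{"dx":-0.04,"dy":0.045,"dz":-0.001,"wx":0.006,"wy":0.02,"wz":0.03},{"dx":-0.04,"dy":0.045,"dz":-0.001,"wx":0.006,"wy":0.02,"wz":0.03},{"dx":-0.04,"dy":0.045,"dz":-0.001,"wx":0.006,"wy":0.02,"wz":0.03}]}}

```text
clock: 3.2
tool_pos: [0.4584, -0.0281, 0.1723]
eef_rot: [-0.647, -0.282, -0.279, 0.651]
contact_force: [0.1, 0.0, -0.4]
opening: 0.005
```

```bash
python3 plan.py 0.583 -0.027 .042 42;python3 - <<'E'
from plant import r
import cv2
im=r.snapshot("scene"); cv2.imwrite(f"pics/s3.png",cv2.resize(im[150:330,220:460,::-1],None,fx=3.3,fy=3.3,interpolation=cv2.INTER_CUBIC))
E
```

```text
t 3.2 tip [ 0.5794 -0.0272  0.0586] pitch 43.24 yaw 0.43 z [-0.01  1.    0.  ] F [ 0.12  0.04 -0.41] op 0.0 q [ 0.48  1.31 -0.93  2.49  2.66  1.46 -0.73]
tip target [ 0.583 -0.027  0.042] tcp [ 0.46  -0.028  0.153] dxyz [-0.0132  0.014   0.0003] w [-0.001 -0.003 -0.028] dist 0.019
```

View pics/s3.png

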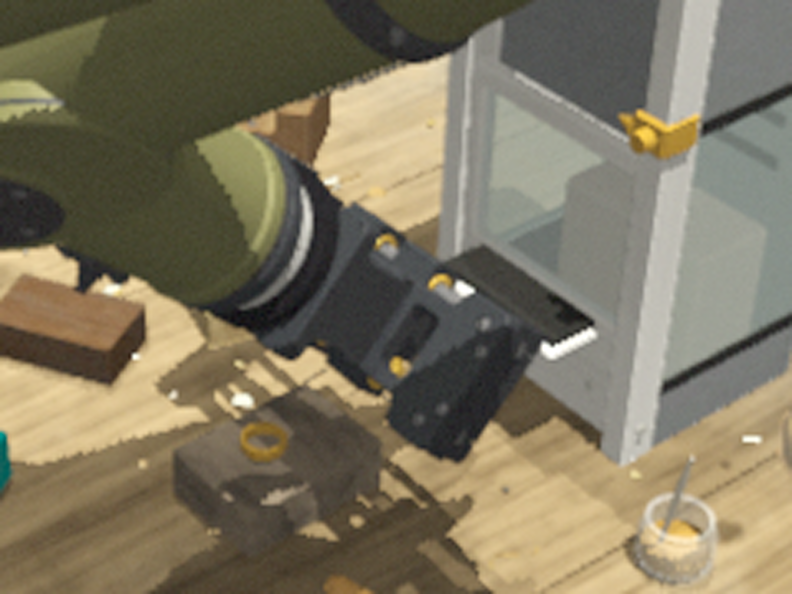

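The scene crop shows the gripper in front of the lip. The body is well above the block and ring (ring at crop px 263,440) and clear of the lip. I'll drop below the lip level and then move forward.

Request:
{"name": "arm_command", "arguments": {"deltas": [{"dx":-0.006,"dy":0.006,"dz":0,"wz":-0.01},{"dx":-0.015,"dy":0.014,"dz":0,"wz":-0.028},{"dx":-0.015,"dy":0.014,"dz":0,"wz":-0.028},{"dx":-0.015,"dy":0.014,"dz":0,"wz":-0.028},{"dx":-0.015,"dy":0.014,"dz":0,"wz":-0.028}]}}

```text
invalid input at $.deltas[0]: expected keys dx, dy, dz, wx, wy, wz
```

```bash
python3 plan.py 0.613 -0.027 .036 42
```

```text
t 3.25 tip [ 0.5793 -0.0273  0.0589] pitch 43.22 yaw 0.44 z [-0.01  1.    0.  ] F [ 0.37 -0.11  0.13] op 0.0 q [ 0.48  1.31 -0.93  2.49  2.66  1.46 -0.73]
tip target [ 0.613 -0.027  0.036] tcp [ 0.49  -0.028  0.147] dxyz [0.0029 0.0402 0.0002] w [-0.001 -0.003 -0.027] dist 0.04
```

Request:
{"name": "arm_command", "arguments": {"deltas": [{"dx":-0.008,"dy":0.008,"dz":0,"wx":0,"wy":0,"wz":-0.01},{"dx":-0.016,"dy":0.016,"dz":0,"wx":0,"wy":0,"wz":-0.027},{"dx":-0.016,"dy":0.018,"dz":0,"wx":0,"wy":0,"wz":-0.027},{"dx":-0.007,"dy":0.028,"dz":0,"wx":0,"wy":0,"wz":-0.027},{"dx":0.003,"dy":0.038,"dz":0,"wx":0,"wy":0,"wz":-0.027}]}}

```text
clock: 3.75
tool_pos: [0.4881, -0.0285, 0.1483]
eef_rot: [-0.645, -0.288, -0.286, 0.648]
contact_force: [-0.2, 0.1, 0.2]
opening: 0.004
```

```bash
python3 plan.py 0.613 -0.027 .056 42
```

```text
t 3.75 tip [ 0.6112 -0.0275  0.0369] pitch 42.13 yaw 0.44 z [-0.  1.  0.] F [-0.17  0.1   0.22] op 0.0 q [ 0.49  1.34 -0.91  2.4   2.71  1.4  -0.68]
tip target [ 0.613 -0.027  0.056] tcp [ 0.49  -0.028  0.167] dxyz [ 0.015  -0.0114  0.0008] w [-0.001 -0.004 -0.003] dist 0.019
```

Request:
{"name": "arm_command", "arguments": {"deltas": [{"dx":0.0025,"dy":-0.0022,"dz":0,"wx":0,"wy":0,"wz":0},{"dx":0.005,"dy":-0.0044,"dz":0,"wx":0,"wy":0,"wz":0},{"dx":0.0075,"dy":-0.0066,"dz":0,"wx":0,"wy":0,"wz":0},{"dx":0.01,"dy":-0.009,"dz":0,"wx":0,"wy":0,"wz":0},{"dx":0.012,"dy":-0.0108,"dz":0,"wx":0,"wy":0,"wz":0}]}}

```text
clock: 4.25
tool_pos: [0.4871, -0.029, 0.1635]
eef_rot: [-0.645, -0.287, -0.285, 0.648]
contact_force: [-1.8, -0.1, -2.1]
opening: 0.008
```

```bash
python3 plan.py
```

```text
t 4.25 tip [ 0.6101 -0.0282  0.0519] pitch 42.22 yaw 0.36 z [-0.  1.  0.] F [-1.78 -0.11 -2.13] op 0.01 q [ 0.5   1.31 -0.92  2.41  2.68  1.39 -0.69]
```

Request:
{"name": "arm_command", "arguments": {"deltas": [{"dx":0.0045,"dy":-0.004,"dz":0,"wx":0,"wy":0,"wz":0},{"dx":0.009,"dy":-0.008,"dz":0,"wx":0,"wy":0,"wz":0},{"dx":0.0135,"dy":-0.012,"dz":0,"wx":0,"wy":0,"wz":0},{"dx":0.018,"dy":-0.016,"dz":0,"wx":0,"wy":0,"wz":0},{"dx":0.0225,"dy":-0.02,"dz":0,"wx":0,"wy":0,"wz":0}]}}

```text
clock: 4.75
tool_pos: [0.4874, -0.029, 0.1938]
eef_rot: [-0.645, -0.287, -0.285, 0.648]
contact_force: [-5.3, 0.7, -2.7]
opening: 0.001
```

```bash
python3 plan.py;python3 - <<'E'
from plant import r
import cv2
im=r.snapshot("scene"); cv2.imwrite(f"pics/s4.png",cv2.resize(im[150:330,220:460,::-1],None,fx=3.3,fy=3.3,interpolation=cv2.INTER_CUBIC))
E
```

```text
t 4.75 tip [ 0.6103 -0.0282  0.0822] pitch 42.23 yaw 0.37 z [-0.  1.  0.] F [-5.31  0.66 -2.75] op 0.0 q [ 0.5   1.24 -0.95  2.42  2.63  1.35 -0.69]
```

View pics/s4.png

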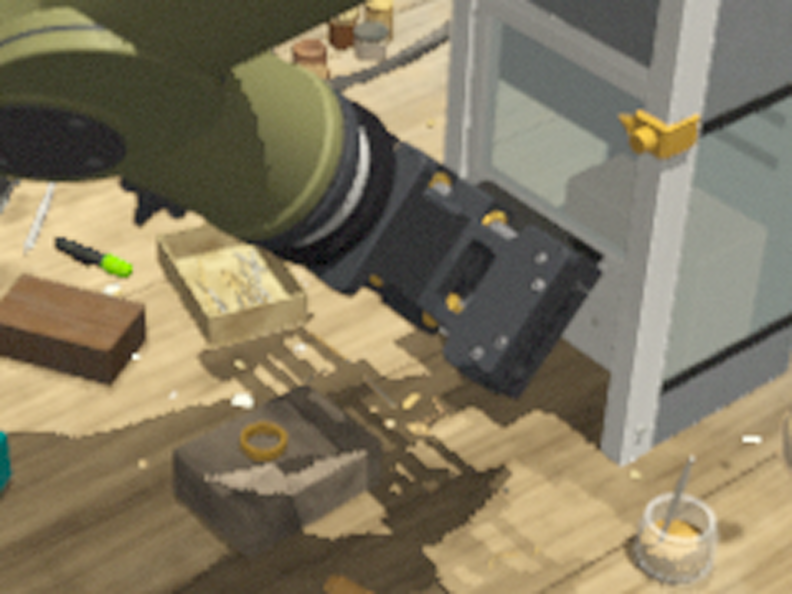

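Request:
{"name": "arm_command", "arguments": {"deltas": [{"dx":0.0043,"dy":-0.0044,"dz":0,"wx":0,"wy":0,"wz":0},{"dx":0.0085,"dy":-0.0088,"dz":0,"wx":0,"wy":0,"wz":0},{"dx":0.0127,"dy":-0.0132,"dz":0,"wx":0,"wy":0,"wz":0},{"dx":0.017,"dy":-0.0174,"dz":0,"wx":0,"wy":0,"wz":0},{"dx":0.0213,"dy":-0.0215,"dz":0,"wx":0,"wy":0,"wz":0}]}}

```text
clock: 5.3
tool_pos: [0.4868, -0.0291, 0.2244]
eef_rot: [-0.645, -0.288, -0.287, 0.647]
contact_force: [0.3, 1.0, -2.7]
opening: 0.005
```

```bash
python3 plan.py;python3 - <<'E'
from plant import r
import cv2
im=r.snapshot("scene"); cv2.imwrite(f"pics/s5.png",cv2.resize(im[150:330,220:460,::-1],None,fx=3.3,fy=3.3,interpolation=cv2.INTER_CUBIC))
im=r.snapshot("top"); cv2.imwrite(f"pics/t5.png",cv2.resize(im[150:300,240:440,::-1],None,fx=4,fy=4,interpolation=cv2.INTER_CUBIC))
E
```

```text
t 5.3 tip [ 0.61   -0.0285  0.1131] pitch 42.07 yaw 0.29 z [-0.  1.  0.] F [ 0.3   1.01 -2.68] op 0.01 q [ 0.51  1.16 -0.98  2.43  2.57  1.3  -0.69]
```

View pics/s5.png

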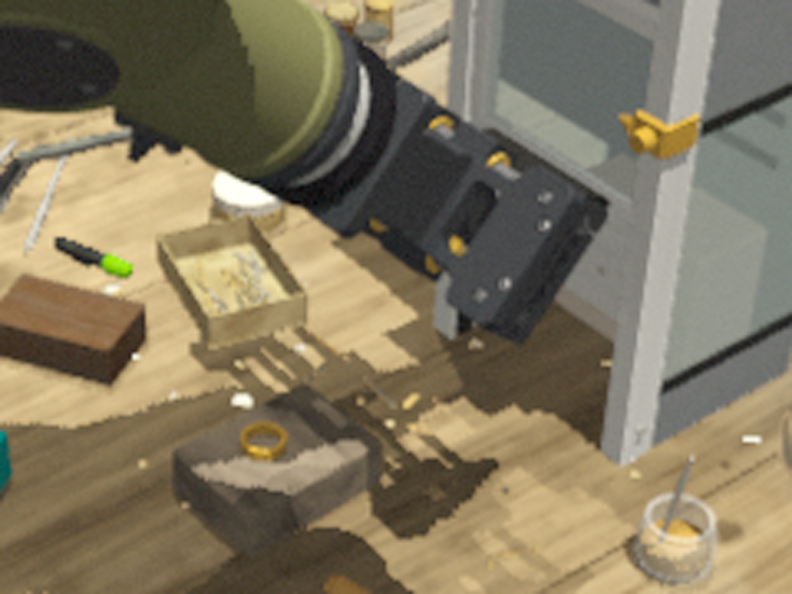

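View pics/t5.png

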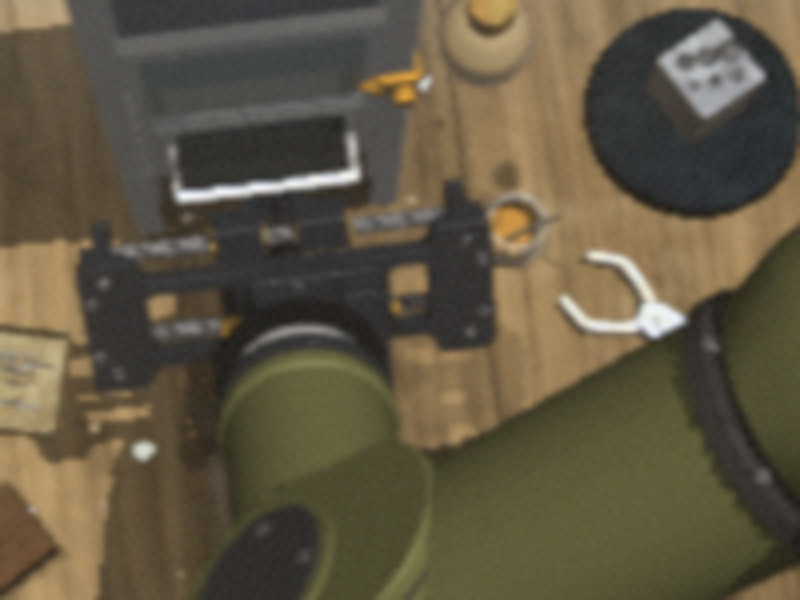

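```bash
cat > lipz.py <<'E'
from h import *
from scipy.optimize import least_squares
H=[0.63907662,-0.02642801,0.00624882]
def lipz(pts,off=(240,150),mid=.003,n='top',sc=4):
    q=(np.array(pts,float)-(sc-1)/2)/sc+np.array(off)
    f=lambda z:(proj(n,T(H,[(-.035,.045,z[0]+mid),(-.035,-.045,z[0]+mid)]))-q).ravel()
    x=least_squares(f,[.1]);print('underside z',x.x,'res',np.round(x.fun,2))
E
python3 - <<'E'
from lipz import *
lipz([(187,243),(355,221)])
lipz([(177,197),(359,180)])
E
```

```text
underside z [0.06622655] res [ 0.14 -0.05  0.89  0.08]
underside z [0.13817308] res [ 0.16  0.77  0.67 -0.73]
```

Request:
{"name": "arm_command", "arguments": {"deltas": [{"dx":0.006,"dy":-0.0054,"dz":0,"wx":0,"wy":0,"wz":0},{"dx":0.012,"dy":-0.0108,"dz":0,"wx":0,"wy":0,"wz":0},{"dx":0.018,"dy":-0.0164,"dz":0,"wx":0,"wy":0,"wz":0},{"dx":0.024,"dy":-0.022,"dz":0,"wx":0,"wy":0,"wz":0},{"dx":0.03,"dy":-0.0275,"dz":0,"wx":0,"wy":0,"wz":0}]}}

```text
clock: 5.9
tool_pos: [0.4861, -0.0294, 0.2651]
eef_rot: [-0.645, -0.287, -0.286, 0.647]
contact_force: [-0.9, -1.2, -1.8]
opening: 0.002
```

```bash
python3 plan.py;python3 - <<'E'
from plant import r
import cv2
im=r.snapshot("scene"); cv2.imwrite(f"pics/s6.png",cv2.resize(im[130:280,320:480,::-1],None,fx=4,fy=4,interpolation=cv2.INTER_CUBIC))
im=r.snapshot("top"); cv2.imwrite(f"pics/t6.png",cv2.resize(im[150:300,240:440,::-1],None,fx=4,fy=4,interpolation=cv2.INTER_CUBIC))
E
```

```text
t 5.9 tip [ 0.6092 -0.0288  0.1537] pitch 42.13 yaw 0.28 z [-0.  1.  0.] F [-0.94 -1.21 -1.85] op 0.0 q [ 0.53  1.06 -1.02  2.43  2.49  1.22 -0.69]
```

View pics/s6.png

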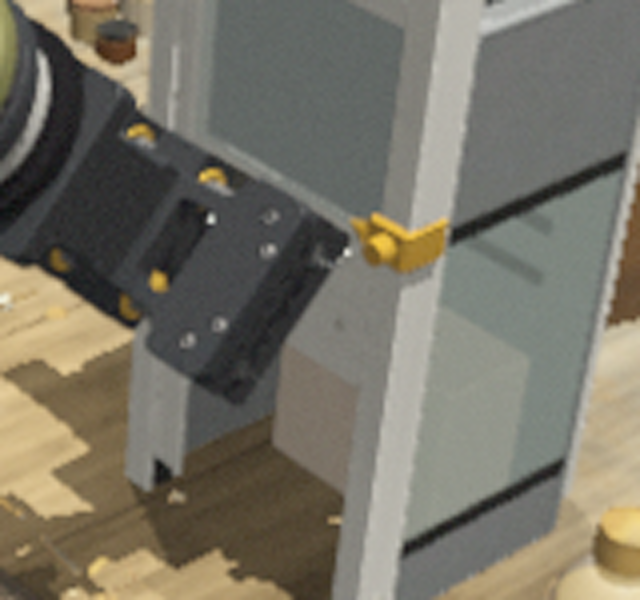

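View pics/t6.png

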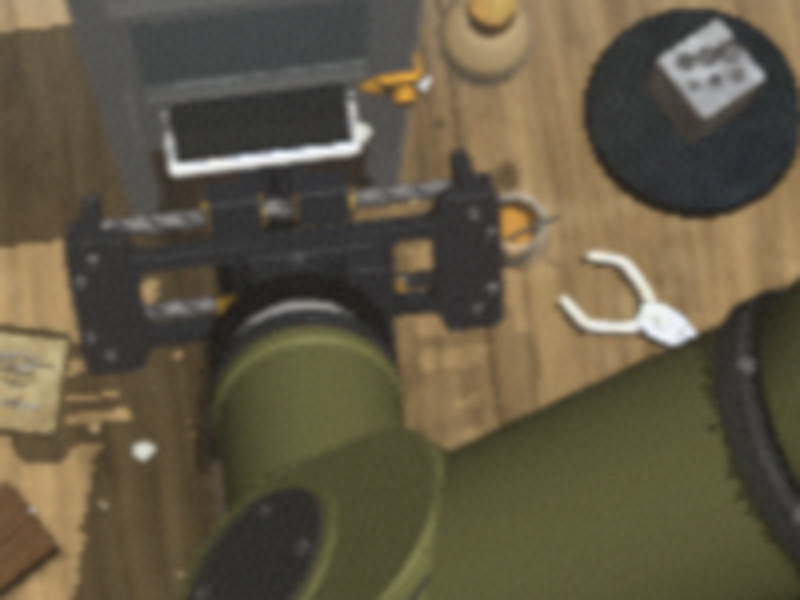

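Run:
```python
from lipz import *
lipz([(168,171),(362,150)])
# predicted lip top-view pixels for several z
for z in (.170,.174,.178,.192): print(z,(proj('top',T(H,[(-.035,.045,z+.003),(-.035,-.045,z+.003)]))-[240,150])*4+1.5)
```

```text
underside z [0.1798292] res [ 0.79  0.31  0.43 -0.44]
0.17 [[172.74572159 179.0326943 ]
 [363.23605466 155.26892766]]
0.174 [[172.10661899 176.2827254 ]
 [363.43772851 152.42033573]]
0.178 [[171.46184667 173.5083605 ]
 [363.64118751 149.54652908]]
0.192 [[169.15938807 163.601204  ]
 [364.36769961 139.28473025]]
```

Run:
```python
from lipz import *
ms=s4([(592,60)],[260,170]);mt=s4([(362,87)],[240,150])
# triangulate marker freely
f=lambda X:np.r_[(proj('top',X[None])-mt).ravel(),(proj('scene',X[None])-ms).ravel()]
x=least_squares(f,[.63,-.07,.19]);print('free tri',x.x,np.round(x.fun,2))
for n,m in(('top',mt),('scene',ms)):
    f=lambda z:(proj(n,T(H,[(-.008,-.046,z[0])]))-m).ravel();x=least_squares(f,[.19]);print(n,x.x,np.round(x.fun,2))
# per-camera planar bias: fit hood xy offset for each camera from shut lip with z known
q=s4([(187,243),(355,221)],[240,150])
f=lambda d:(proj('top',T([H[0]+d[0],H[1]+d[1],H[2]],[(-.035,.045,.065),(-.035,-.045,.065)]))-q).ravel()
x=least_squares(f,[0,0]);d=x.x;print('top offset',d,np.round(x.fun,2))
f=lambda z:(proj('top',T([H[0]+d[0],H[1]+d[1],H[2]],[(-.008,-.046,z[0])]))-mt).ravel();x=least_squares(f,[.19]);print('mark top corrected',x.x,np.round(x.fun,2))
q=s4([(168,171),(362,150)],[240,150])
f=lambda z:(proj('top',T([H[0]+d[0],H[1]+d[1],H[2]],[(-.035,.045,z[0]+.003),(-.035,-.045,z[0]+.003)]))-q).ravel();x=least_squares(f,[.19]);print('lip now top corrected',x.x,np.round(x.fun,2))
q=s4([(372,258),(510,355)],[260,170])
f=lambda d:(proj('scene',T([H[0]+d[0],H[1]+d[1],H[2]],[(-.035,.045,.062),(-.035,-.045,.062)]))-q).ravel()
x=least_squares(f,[0,0]);d=x.x;print('scene offset',d,np.round(x.fun,2))
f=lambda z:(proj('scene',T([H[0]+d[0],H[1]+d[1],H[2]],[(-.008,-.046,z[0])]))-ms).ravel();x=least_squares(f,[.19]);print('mark scene corrected',x.x,np.round(x.fun,2))
```

```text
free tri [ 0.62919053 -0.07322741  0.19352927] [-0.3   0.58  0.5  -0.14]
top [0.19139625] [-0.88 -0.05]
scene [0.19192327] [1.08 0.13]
top offset [0.00146615 0.00101156] [-0.28 -0.08  0.28  0.08]
mark top corrected [0.1881565] [-1.56 -0.08]
lip now top corrected [0.17584199] [ 0.33  0.32 -0.26 -0.4 ]
scene offset [0.00112201 0.00011391] [-1.01 -1.18  0.95  0.96]
mark scene corrected [0.191374] [1.52 0.19]
```

Request:
{"name": "arm_command", "arguments": {"deltas": [{"dx":0.0022,"dy":-0.002,"dz":0,"wx":0,"wy":0,"wz":0},{"dx":0.0045,"dy":-0.004,"dz":0,"wx":0,"wy":0,"wz":0},{"dx":0.0067,"dy":-0.006,"dz":0,"wx":0,"wy":0,"wz":0},{"dx":0.0089,"dy":-0.008,"dz":0,"wx":0,"wy":0,"wz":0},{"dx":0.0089,"dy":-0.008,"dz":0,"wx":0,"wy":0,"wz":0}]}}

```text
clock: 6.5
tool_pos: [0.4861, -0.0292, 0.2766]
eef_rot: [-0.645, -0.288, -0.286, 0.648]
contact_force: [-1.7, -0.7, -0.1]
opening: 0.003
```

```bash
python3 plan.py;python3 - <<'E'
from plant import r
import cv2
im=r.snapshot("scene"); cv2.imwrite(f"pics/s7.png",cv2.resize(im[150:230,360:460,::-1],None,fx=8,fy=8,interpolation=cv2.INTER_CUBIC)[:600])
im=r.snapshot("top"); cv2.imwrite(f"pics/t7.png",cv2.resize(im[150:225,260:360,::-1],None,fx=8,fy=8,interpolation=cv2.INTER_CUBIC))
E
```

```text
t 6.5 tip [ 0.6092 -0.0284  0.1653] pitch 42.11 yaw 0.34 z [-0.  1.  0.] F [-1.73 -0.71 -0.09] op 0.0 q [ 0.53  1.03 -1.03  2.43  2.47  1.19 -0.68]
```

View pics/s7.png

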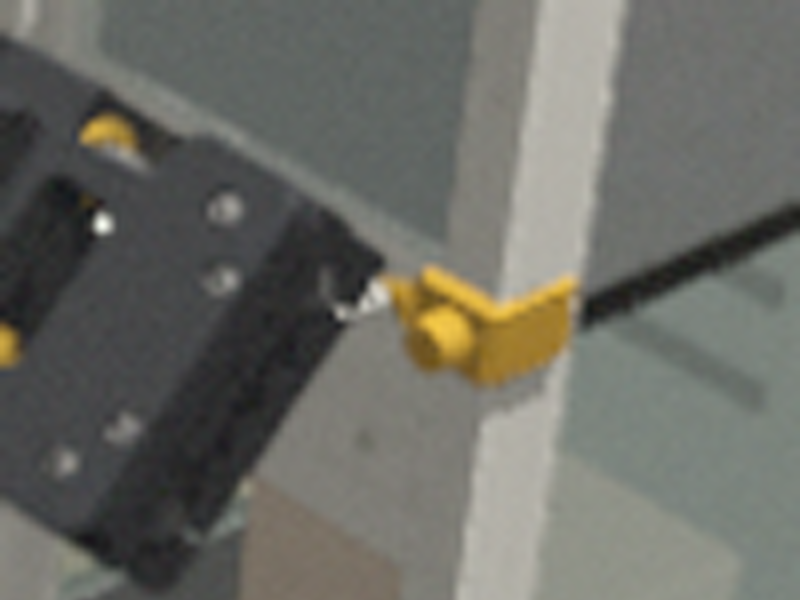

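View pics/t7.png

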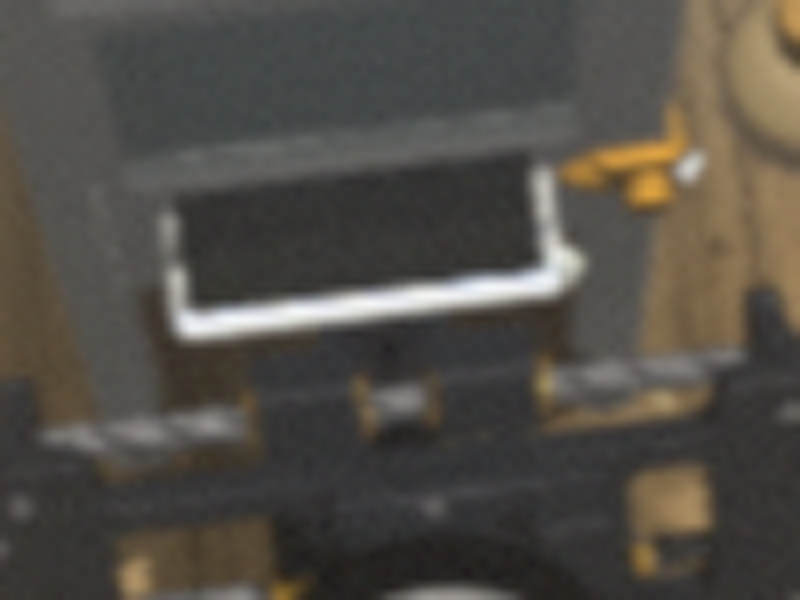

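Run:
```python
from lipz import *
d=[.0014,.001];H[0]+=d[0];H[1]+=d[1]
lipz([(180,327),(562,282)],off=(260,150),sc=8)
H[1]-=.001
for z in (.18,.184,.188,.192): print(z,np.round((proj('scene',T(H,[(-.035,-.045,z),(-.035,-.045,z+.006),(-.008,-.045,z),(-.008,-.046,z)]))-[360,150])*8+3.5))
```

```text
underside z [0.18722051] res [-0.57  0.29  0.21 -0.13]
0.18 [[284. 378.]
 [287. 350.]
 [388. 332.]
 [392. 334.]]
0.184 [[286. 359.]
 [289. 331.]
 [390. 314.]
 [394. 316.]]
0.188 [[288. 341.]
 [291. 313.]
 [392. 295.]
 [396. 297.]]
0.192 [[290. 322.]
 [293. 294.]
 [395. 277.]
 [399. 279.]]
```

Request:
{"name": "arm_command", "arguments": {"deltas": [{"dx":0.001,"dy":-0.0009,"dz":0,"wx":0,"wy":0,"wz":0},{"dx":0.0019,"dy":-0.0017,"dz":0,"wx":0,"wy":0,"wz":0},{"dx":0.0019,"dy":-0.0017,"dz":0,"wx":0,"wy":0,"wz":0},{"dx":0.0019,"dy":-0.0017,"dz":0,"wx":0,"wy":0,"wz":0},{"dx":0.0019,"dy":-0.0017,"dz":0,"wx":0,"wy":0,"wz":0}]}}

```text
clock: 7.1
tool_pos: [0.4861, -0.0292, 0.2788]
eef_rot: [-0.645, -0.288, -0.286, 0.648]
contact_force: [-1.4, -0.0, -1.5]
opening: 0.005
```

```bash
python3 plan.py 0.53 -0.027 .125 43
```

```text
t 7.1 tip [ 0.6092 -0.0285  0.1675] pitch 42.14 yaw 0.33 z [-0.  1.  0.] F [-1.44 -0.04 -1.52] op 0.01 q [ 0.53  1.02 -1.03  2.43  2.47  1.19 -0.68]
tip target [ 0.53  -0.027  0.125] tcp [ 0.409 -0.028  0.238] dxyz [-0.0821 -0.0302  0.0016] w [ 0.    -0.005  0.019] dist 0.088
```

Request:
{"name": "arm_command", "arguments": {"deltas": [{"dx":-0.0056,"dy":0.005,"dz":0,"wx":0,"wy":0,"wz":0},{"dx":-0.011,"dy":0.01,"dz":0,"wx":0,"wy":0,"wz":0},{"dx":-0.021,"dy":-0.001,"dz":0,"wx":0,"wy":0,"wz":0},{"dx":-0.031,"dy":-0.012,"dz":0,"wx":0,"wy":0,"wz":0.05},{"dx":-0.041,"dy":-0.023,"dz":0,"wx":0,"wy":0,"wz":0.1}]}}

```text
clock: 7.6
tool_pos: [0.4412, -0.0294, 0.2631]
eef_rot: [-0.656, -0.261, -0.26, 0.659]
contact_force: [0.3, -0.0, -0.1]
opening: 0.005
```

```bash
python3 plan.py 0.45 -0.012 .14 80;python3 - <<'E'
from plant import r
import cv2
im=r.snapshot("scene"); cv2.imwrite(f"pics/s8.png",cv2.resize(im[150:230,360:460,::-1],None,fx=8,fy=8,interpolation=cv2.INTER_CUBIC)[:600])
im=r.snapshot("top"); cv2.imwrite(f"pics/t8.png",cv2.resize(im[150:225,260:360,::-1],None,fx=8,fy=8,interpolation=cv2.INTER_CUBIC))
E
```

```text
t 7.6 tip [ 0.5549 -0.0287  0.1422] pitch 46.75 yaw 0.34 z [-0.  1.  0.] F [ 0.34 -0.04 -0.13] op 0.01 q [ 0.51  1.05 -1.03  2.54  2.43  1.26 -0.74]
tip target [ 0.45  -0.012  0.14 ] tcp [ 0.421 -0.012  0.303] dxyz [ 0.0131 -0.0431  0.0174] w [-0.001 -0.006  0.739] dist 0.048
```

View pics/s8.png

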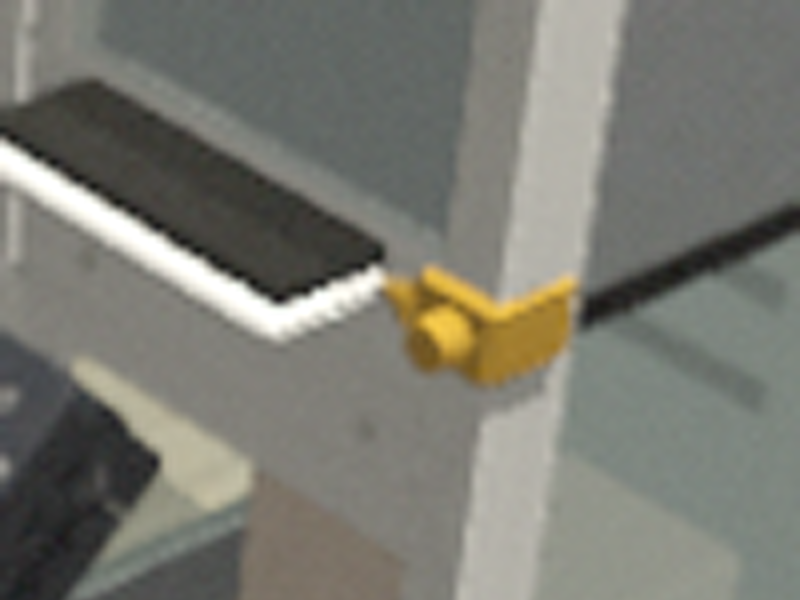

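View pics/t8.png

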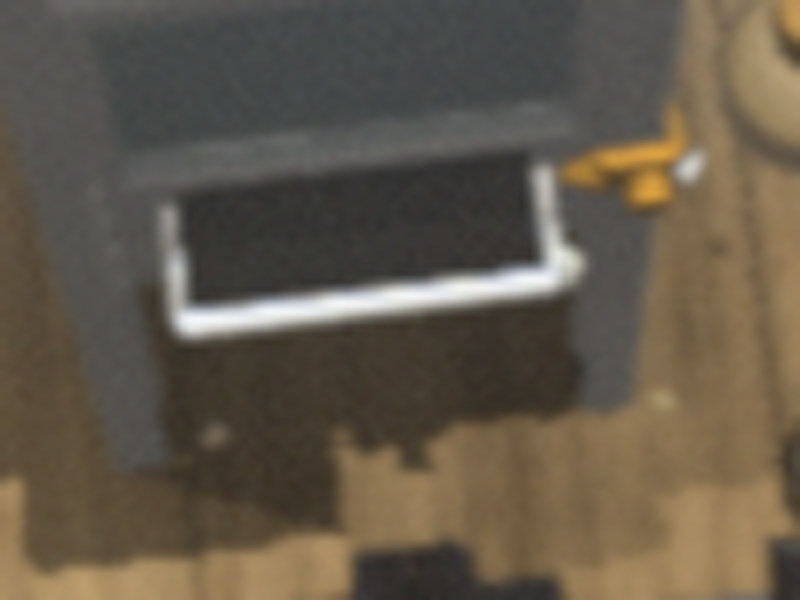

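Run:
```python
import cv2
a=cv2.imread("pics/s8.png");
c=a[200:380,230:470]
cv2.imwrite("pics/s8z.png",cv2.resize(c,None,fx=3.3,fy=3.3,interpolation=cv2.INTER_CUBIC))
```

```text
(no output)
```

View pics/s8z.png

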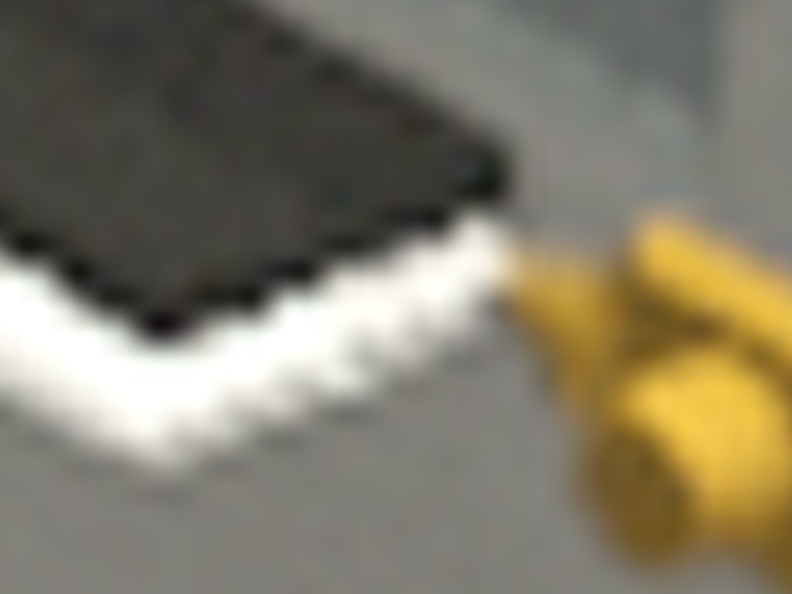

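```bash
cat > ov.py <<'E'
from h import *
import cv2,sys
def draw(n,src,off,sc,out,H,lz,mz):
    im=cv2.imread(src)
    def P(pts): return ((proj(n,T(H,np.array(pts)/1000))-off)*sc+(sc-1)/2)
    def L(pts,col,cl=True):
        cv2.polylines(im,[np.round(P(pts)).astype(int)],cl,col,1,cv2.LINE_AA)
    z=lz
    for zz,c in((z,(0,0,255)),(z+6,(255,0,0))): L([(-35,45,zz),(-35,-45,zz),(0,-45,zz),(0,45,zz)],c)
    for y in(58,73,-58,-73): L([(-6,y,0),(-6,y,300)],(0,255,0),False)
    L([(-6,73,0),(-6,58,0)],(0,255,0),False);L([(-6,-73,0),(-6,-58,0)],(0,255,0),False)
    L([(0,58,z-56),(0,-58,z-56)],(255,0,255),False)
    p=P([(-8,-46,mz)])[0];cv2.drawMarker(im,tuple(int(v) for v in np.round(p)),(255,255,0),cv2.MARKER_CROSS,16,1)
    cv2.imwrite(out,im)
if __name__=='__main__':
    H=[0.6391,-.0264,.00625]
    draw('scene','pics/s8.png',[360,150],8,'pics/o1.png',H,188,190)
    draw('top','pics/t8.png',[260,150],8,'pics/o2.png',H,188,190)
E
python3 ov.py
```

```text
(no output)
```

View pics/o1.png

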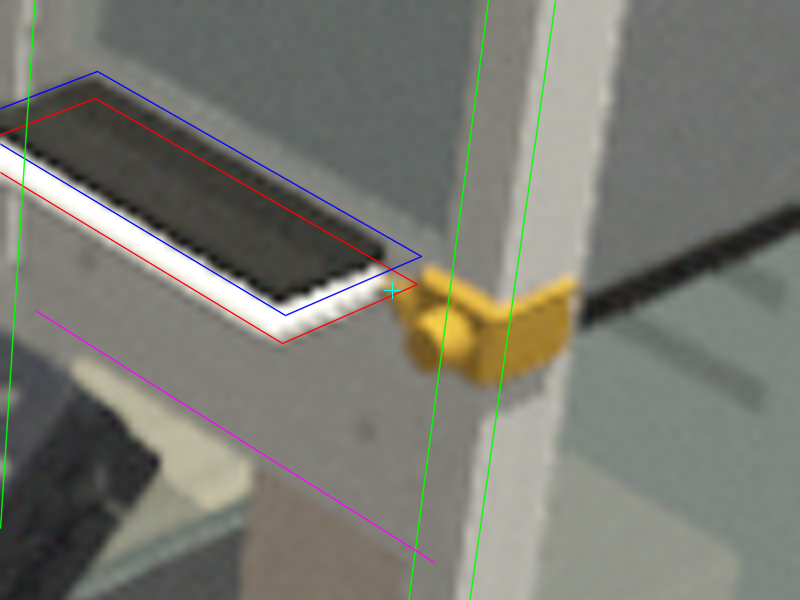

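View pics/o2.png

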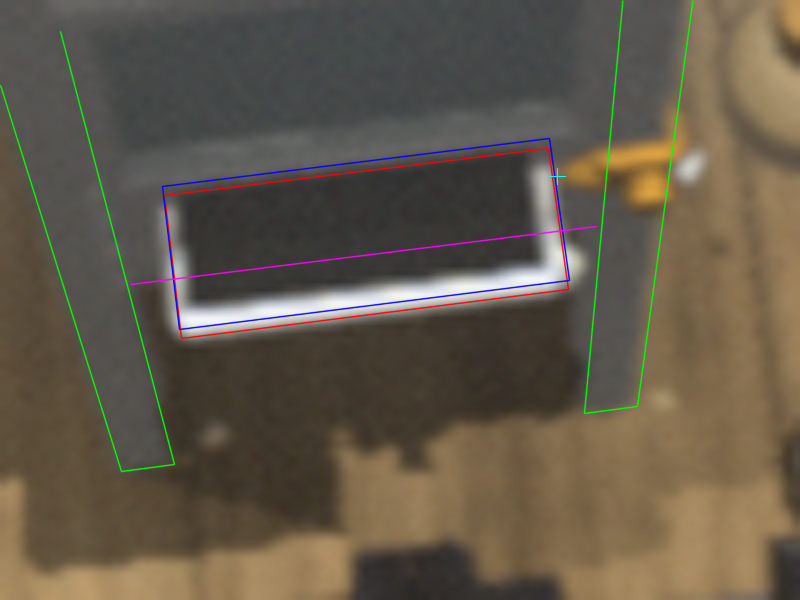

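Request:
{"name": "arm_command", "arguments": {"deltas": [{"dx":0.005,"dy":-0.015,"dz":0.006,"wx":0,"wy":0,"wz":0.18},{"dx":0.01,"dy":-0.03,"dz":0.012,"wx":0,"wy":0,"wz":0.36},{"dx":0.013,"dy":-0.043,"dz":0.017,"wx":0,"wy":0,"wz":0.55},{"dx":0.013,"dy":-0.043,"dz":0.017,"wx":0,"wy":0,"wz":0.74},{"dx":0.013,"dy":-0.043,"dz":0.017,"wx":0,"wy":0,"wz":0.74}]}}

```text
clock: 8.2
tool_pos: [0.4228, -0.0125, 0.3049]
eef_rot: [-0.704, -0.064, -0.061, 0.705]
contact_force: [-0.6, -0.2, 0.3]
opening: 0.005
```

```bash
python3 plan.py 0.41 -0.012 .10 82
```

```text
t 8.2 tip [ 0.452  -0.0121  0.1415] pitch 79.87 yaw 0.76 z [-0.  1.  0.] F [-0.59 -0.22  0.32] op 0.0 q [ 0.41  0.73 -0.8   2.31  1.45  0.54 -0.  ]
tip target [ 0.41  -0.012  0.1  ] tcp [ 0.387 -0.012  0.264] dxyz [-0.0425  0.0335  0.0004] w [-0.002 -0.004  0.047] dist 0.054
```

Request:
{"name": "arm_command", "arguments": {"deltas": [{"dx":-0.02,"dy":0,"dz":0,"wx":0,"wy":0,"wz":0.02},{"dx":-0.037,"dy":0.005,"dz":0,"wx":0,"wy":0,"wz":0.047},{"dx":-0.042,"dy":0.02,"dz":0,"wx":0,"wy":0,"wz":0.047},{"dx":-0.042,"dy":0.033,"dz":0,"wx":0,"wy":0,"wz":0.047},{"dx":-0.042,"dy":0.033,"dz":0,"wx":0,"wy":0,"wz":0.047}]}}

```text
clock: 8.7
tool_pos: [0.3866, -0.0125, 0.2629]
eef_rot: [-0.704, -0.05, -0.048, 0.707]
contact_force: [-1.0, -0.1, -0.0]
opening: 0.001
```

```bash
python3 plan.py 0.415 -0.012 .013 80 .05;python3 - <<'E'
from plant import r
import cv2
im=r.snapshot("scene"); cv2.imwrite(f"pics/s9.png",cv2.resize(im[170:350,200:440,::-1],None,fx=3.3,fy=3.3,interpolation=cv2.INTER_CUBIC))
E
```

```text
t 8.7 tip [ 0.4095 -0.012   0.0985] pitch 82.1 yaw 1.39 z [-0.  1.  0.] F [-0.95 -0.07 -0.05] op 0.0 q [ 0.4   0.84 -0.82  2.43  1.71  0.6  -0.3 ]
tip target [ 0.415 -0.012  0.013] tcp [ 0.386 -0.013  0.176] dxyz [-0.0123  0.0855 -0.0012] w [ 0.006 -0.059 -0.047] dist 0.086
```

View pics/s9.png

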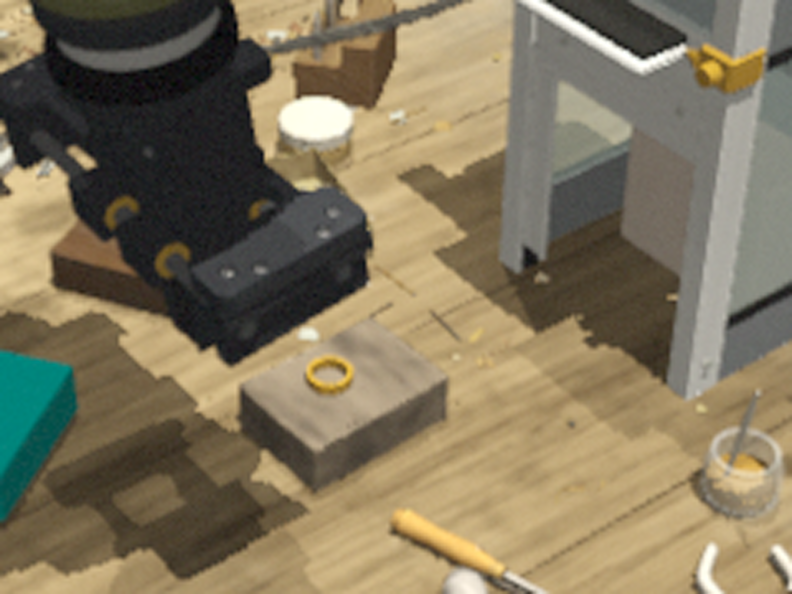

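Request:
{"name": "arm_command", "arguments": {"deltas": [{"dx":0,"dy":0.025,"dz":0,"wx":0,"wy":-0.03,"wz":-0.02},{"dx":-0.004,"dy":0.05,"dz":-0.001,"wx":0,"wy":-0.059,"wz":-0.047},{"dx":-0.009,"dy":0.07,"dz":-0.001,"wx":0.006,"wy":-0.059,"wz":-0.047},{"dx":-0.0123,"dy":0.082,"dz":-0.001,"wx":0.006,"wy":-0.059,"wz":-0.047},{"dx":-0.0123,"dy":0.0845,"dz":-0.001,"wx":0.006,"wy":-0.059,"wz":-0.047}]}}

```text
clock: 9.25
tool_pos: [0.3856, -0.0134, 0.178]
eef_rot: [-0.703, -0.079, -0.044, 0.706]
contact_force: [0.1, -0.4, 0.6]
opening: 0.005
```

```bash
python3 plan.py 0.434 -0.012 .013 75 .05;python3 - <<'E'
from plant import r
import cv2
im=r.snapshot("scene"); cv2.imwrite(f"pics/s10.png",cv2.resize(im[170:350,200:440,::-1],None,fx=3.3,fy=3.3,interpolation=cv2.INTER_CUBIC))
E
```

```text
t 9.25 tip [ 0.4143 -0.0119  0.0145] pitch 80.0 yaw 2.88 z [-0.05  1.    0.  ] F [ 0.13 -0.36  0.58] op 0.01 q [ 0.4   1.1  -0.85  2.47  2.05  0.84 -0.54]
tip target [ 0.434 -0.012  0.013] tcp [ 0.391 -0.014  0.173] dxyz [ 0.0046  0.0055 -0.0011] w [-0.    -0.001 -0.111] dist 0.007
```

View pics/s10.png

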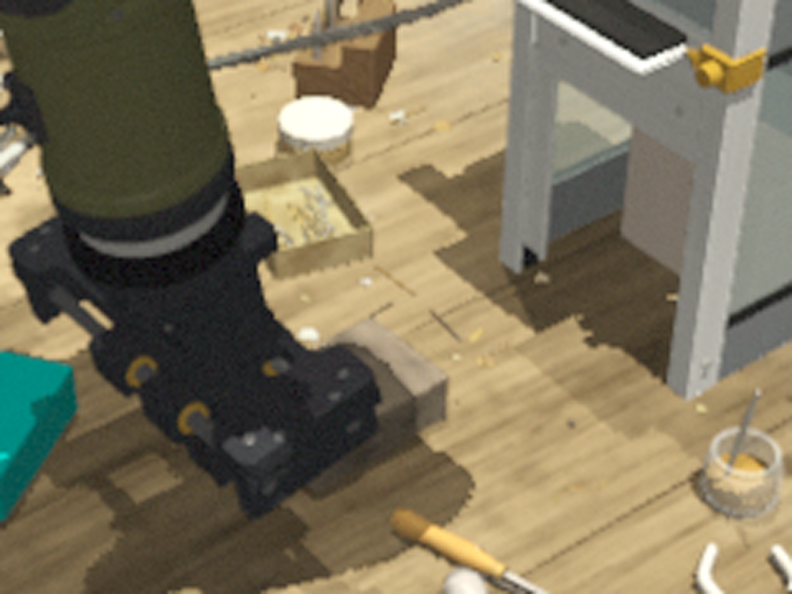

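Request:
{"name": "arm_command", "arguments": {"deltas": [{"dx":0.001,"dy":0.001,"dz":0,"wx":0,"wy":0,"wz":-0.022},{"dx":0.002,"dy":0.002,"dz":0,"wx":0,"wy":0,"wz":-0.045},{"dx":0.003,"dy":0.003,"dz":-0.001,"wx":0,"wy":0,"wz":-0.067},{"dx":0.004,"dy":0.004,"dz":-0.001,"wx":0,"wy":0,"wz":-0.09},{"dx":0.0046,"dy":0.005,"dz":-0.001,"wx":0,"wy":0,"wz":-0.111}]}}

```text
clock: 9.8
tool_pos: [0.3909, -0.0141, 0.1749]
eef_rot: [-0.698, -0.111, -0.076, 0.703]
contact_force: [-1.8, -0.3, 0.7]
opening: 0.003
```

```bash
python3 plan.py 0.456 -0.013 .013 72 .05
```

```text
t 9.8 tip [ 0.4342 -0.012   0.0147] pitch 74.84 yaw 2.82 z [-0.05  1.   -0.  ] F [-1.78 -0.32  0.7 ] op 0.0 q [ 0.41  1.14 -0.88  2.49  2.16  0.95 -0.61]
tip target [ 0.456 -0.013  0.013] tcp [ 0.405 -0.016  0.171] dxyz [ 0.0122  0.0075 -0.0021] w [ 0.    -0.    -0.063] dist 0.015
```

Request:
{"name": "arm_command", "arguments": {"deltas": [{"dx":0.0024,"dy":0.0015,"dz":-0.0004,"wx":0,"wy":0,"wz":-0.013},{"dx":0.0048,"dy":0.003,"dz":-0.0008,"wx":0,"wy":0,"wz":-0.026},{"dx":0.0073,"dy":0.0045,"dz":-0.0012,"wx":0,"wy":0,"wz":-0.038},{"dx":0.0098,"dy":0.006,"dz":-0.0016,"wx":0,"wy":0,"wz":-0.05},{"dx":0.0122,"dy":0.0075,"dz":-0.0021,"wx":0,"wy":0,"wz":-0.063}]}}

```text
clock: 10.3
tool_pos: [0.4049, -0.0154, 0.1706]
eef_rot: [-0.695, -0.128, -0.093, 0.701]
contact_force: [-0.5, -0.9, 1.3]
opening: 0.003
```

```bash
python3 plan.py 0.48 -0.014 .013 69 .05;python3 - <<'E'
from plant import r
import cv2
im=r.snapshot("top"); cv2.imwrite(f"pics/t11.png",cv2.resize(im[150:300,240:440,::-1],None,fx=4,fy=4,interpolation=cv2.INTER_CUBIC))
E
```

```text
t 10.3 tip [ 0.456  -0.0129  0.0127] pitch 72.06 yaw 2.86 z [-0.05  1.    0.  ] F [-0.5  -0.85  1.26] op 0.0 q [ 0.42  1.15 -0.88  2.47  2.2   0.97 -0.61]
tip target [ 0.48  -0.014  0.013] tcp [ 0.421 -0.017  0.168] dxyz [ 0.014   0.0073 -0.0023] w [ 0.    -0.    -0.068] dist 0.016
```

View pics/t11.png

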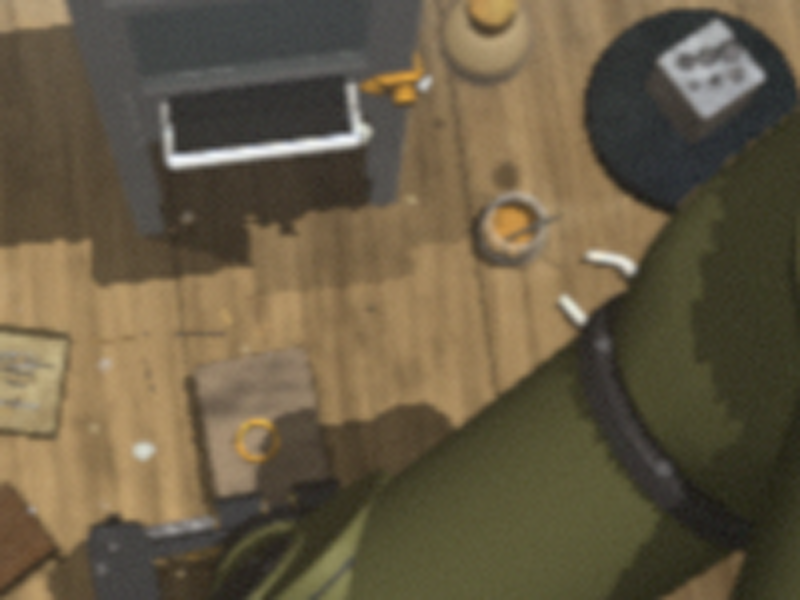

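Run:
```python
from h import *
U=[240,150]
for nm,a in(('init',[(200,405),(308,390),(336,543),(222,558)]),('now',[(191,371),(305,348),(330,480),(212,497)])):
    g=np.array([ray('top',p,.029) for p in s4(a,U)]);d=g[0]-g[1];print(nm,np.round(g[:,:2],4).tolist(),'far edge yaw',np.degrees(np.arctan2(-d[0],d[1])),'L',np.degrees(np.arctan2(g[0,1]-g[3,1],g[0,0]-g[3,0])),'R',np.degrees(np.arctan2(g[1,1]-g[2,1],g[1,0]-g[2,0])))
```

```text
init [[0.5257, 0.0229], [0.5268, -0.0353], [0.4434, -0.0398], [0.4429, 0.0205]] far edge yaw 1.0200167127433073 L 1.6928061443029396 R 3.1291706094019047
now [[0.5448, 0.0256], [0.5499, -0.0365], [0.477, -0.0409], [0.4756, 0.0221]] far edge yaw 4.645872647277618 L 2.963370119351708 R 3.4439382282732347
```

```bash
python3 plan.py 0.478 -0.012 .013 69 .015
```

```text
t 10.35 tip [ 0.4565 -0.013   0.0126] pitch 72.0 yaw 2.79 z [-0.05  1.   -0.  ] F [-0.51  0.05  0.65] op 0.01 q [ 0.42  1.15 -0.88  2.47  2.21  0.97 -0.61]
tip target [ 0.478 -0.012  0.013] tcp [ 0.419 -0.013  0.168] dxyz [0.0119 0.0065 0.002 ] w [-0.014  0.041 -0.067] dist 0.014
```

Request:
{"name": "arm_command", "arguments": {"deltas": [{"dx":0.0024,"dy":0.0013,"dz":0.0004,"wx":-0.003,"wy":0.008,"wz":-0.013},{"dx":0.0048,"dy":0.0026,"dz":0.0008,"wx":-0.006,"wy":0.016,"wz":-0.027},{"dx":0.0072,"dy":0.0039,"dz":0.0012,"wx":-0.009,"wy":0.024,"wz":-0.04},{"dx":0.0096,"dy":0.0052,"dz":0.0016,"wx":-0.012,"wy":0.032,"wz":-0.054},{"dx":0.012,"dy":0.0065,"dz":0.002,"wx":-0.014,"wy":0.041,"wz":-0.067}]}}

```text
clock: 10.85
tool_pos: [0.4182, -0.0127, 0.1681]
eef_rot: [-0.694, -0.134, -0.123, 0.696]
contact_force: [-0.9, -0.0, -0.4]
opening: 0.007
```

```bash
python3 plan.py 0.502 -0.012 .013 66 .0
```

```text
t 10.85 tip [ 0.4776 -0.0117  0.0131] pitch 69.04 yaw 0.92 z [-0.02  1.    0.  ] F [-0.89 -0.03 -0.36] op 0.01 q [ 0.42  1.17 -0.89  2.45  2.24  1.02 -0.65]
tip target [ 0.502 -0.012  0.013] tcp [ 0.434 -0.012  0.165] dxyz [0.014  0.0091 0.0005] w [-0.008  0.017 -0.067] dist 0.017
```

Request:
{"name": "arm_command", "arguments": {"deltas": [{"dx":0.0028,"dy":0.0018,"dz":0.0001,"wx":-0.002,"wy":0.003,"wz":-0.013},{"dx":0.0056,"dy":0.0036,"dz":0.0002,"wx":-0.004,"wy":0.006,"wz":-0.027},{"dx":0.0084,"dy":0.0055,"dz":0.0003,"wx":-0.005,"wy":0.01,"wz":-0.04},{"dx":0.0112,"dy":0.0073,"dz":0.0004,"wx":-0.006,"wy":0.013,"wz":-0.054},{"dx":0.014,"dy":0.0091,"dz":0.0005,"wx":-0.008,"wy":0.017,"wz":-0.067}]}}

```text
clock: 11.35
tool_pos: [0.4345, -0.0121, 0.1646]
eef_rot: [0.692, 0.147, 0.147, -0.692]
contact_force: [-0.4, 0.8, -0.9]
opening: 0.007
```

```bash
python3 plan.py 0.524 -0.012 .013 64 .0;python3 - <<'E'
from plant import r
import cv2
im=r.snapshot("top"); cv2.imwrite(f"pics/t12.png",cv2.resize(im[150:300,240:440,::-1],None,fx=4,fy=4,interpolation=cv2.INTER_CUBIC))
im=r.snapshot("scene"); cv2.imwrite(f"pics/s12.png",cv2.resize(im[170:350,200:440,::-1],None,fx=3.3,fy=3.3,interpolation=cv2.INTER_CUBIC))
E
```

```text
t 11.35 tip [ 0.502  -0.0121  0.0129] pitch 66.03 yaw -0.03 z [-0.  1. -0.] F [-0.39  0.79 -0.89] op 0.01 q [ 0.42  1.18 -0.89  2.43  2.28  1.06 -0.66]
tip target [ 0.524 -0.012  0.013] tcp [ 0.451 -0.012  0.162] dxyz [0.0143 0.009  0.0001] w [ 0.     0.001 -0.045] dist 0.017
```

View pics/t12.png

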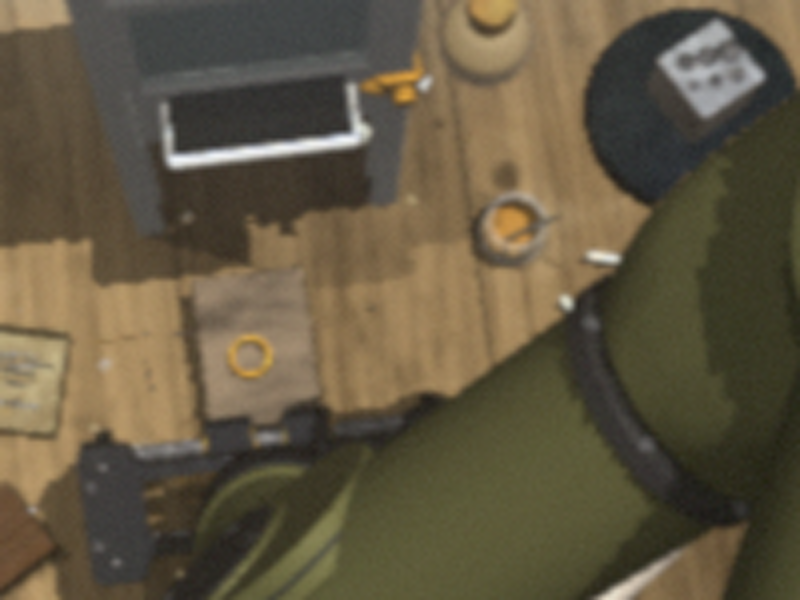

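View pics/s12.png

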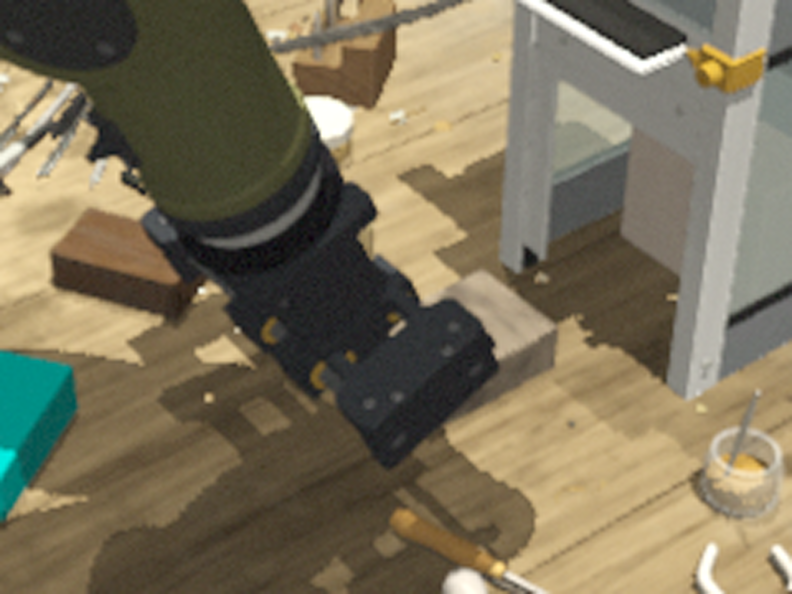

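Run:
```python
from h import *
U=[240,150];H=np.array([.6398,-.0262])
for nm,a in(('now',[(193,285),(301,268),(320,397),(205,418)]),):
    g=np.array([ray('top',p,.029) for p in s4(a,U)])[:,:2];d=g[0]-g[1];e=g-H;c,s=np.cos(.00625),np.sin(.00625)
    print(nm,np.round(np.c_[c*e[:,0]+s*e[:,1],-s*e[:,0]+c*e[:,1]],4).tolist(),'far edge yaw',np.degrees(np.arctan2(-d[0],d[1])),'L',np.degrees(np.arctan2(g[0,1]-g[3,1],g[0,0]-g[3,0])),'R',np.degrees(np.arctan2(g[1,1]-g[2,1],g[1,0]-g[2,0])))
```

```text
now [[-0.0474, 0.0459], [-0.0455, -0.0133], [-0.1177, -0.0142], [-0.1211, 0.048]] far edge yaw 2.1891869821407592 L -1.288607198549912 R 1.1104807766084805
```

Request:
{"name": "arm_command", "arguments": {"deltas": [{"dx":0.0032,"dy":0.002,"dz":-0.0002,"wx":0,"wy":0,"wz":-0.009},{"dx":0.0064,"dy":0.004,"dz":-0.0004,"wx":0,"wy":0,"wz":-0.018},{"dx":0.0096,"dy":0.006,"dz":-0.0006,"wx":0,"wy":0,"wz":-0.027},{"dx":0.0128,"dy":0.008,"dz":-0.0008,"wx":0,"wy":0,"wz":-0.036},{"dx":0.016,"dy":0.01,"dz":-0.001,"wx":0,"wy":0,"wz":-0.045}]}}

```text
clock: 11.95
tool_pos: [0.4533, -0.0131, 0.162]
eef_rot: [0.689, 0.159, 0.159, -0.689]
contact_force: [-0.5, -0.3, 0.8]
opening: 0.003
```

```bash
python3 plan.py 0.551 -0.014 .013 62 .0
```

```text
t 11.95 tip [ 0.5261 -0.0131  0.0128] pitch 64.01 yaw -0.01 z [-0.  1. -0.] F [-0.53 -0.28  0.83] op 0.0 q [ 0.43  1.19 -0.89  2.39  2.3   1.05 -0.64]
tip target [ 0.551 -0.014  0.013] tcp [ 0.473 -0.014  0.16 ] dxyz [ 0.0167  0.0108 -0.0009] w [ 0.     0.001 -0.045] dist 0.02
```

Request:
{"name": "arm_command", "arguments": {"deltas": [{"dx":0.0033,"dy":0.0021,"dz":-0.0002,"wx":0,"wy":0,"wz":-0.009},{"dx":0.0066,"dy":0.0043,"dz":-0.0004,"wx":0,"wy":0,"wz":-0.018},{"dx":0.01,"dy":0.0065,"dz":-0.0006,"wx":0,"wy":0,"wz":-0.027},{"dx":0.0133,"dy":0.0086,"dz":-0.0008,"wx":0,"wy":0,"wz":-0.036},{"dx":0.0167,"dy":0.0107,"dz":-0.001,"wx":0,"wy":0,"wz":-0.045}]}}

```text
clock: 12.45
tool_pos: [0.473, -0.014, 0.1597]
eef_rot: [0.686, 0.171, 0.171, -0.686]
contact_force: [-0.3, 0.0, -0.8]
opening: 0.004
```

```bash
python3 plan.py 0.576 -0.015 .013 60 .003;python3 - <<'E'
from plant import r
import cv2
im=r.snapshot("top"); cv2.imwrite(f"pics/t13.png",cv2.resize(im[150:300,240:440,::-1],None,fx=4,fy=4,interpolation=cv2.INTER_CUBIC))
im=r.snapshot("scene"); cv2.imwrite(f"pics/s13.png",cv2.resize(im[150:330,240:480,::-1],None,fx=3.3,fy=3.3,interpolation=cv2.INTER_CUBIC))
E
```

```text
t 12.45 tip [ 0.5509 -0.014   0.0131] pitch 61.99 yaw 0.01 z [-0.  1. -0.] F [-0.26  0.05 -0.79] op 0.0 q [ 0.44  1.19 -0.88  2.34  2.32  1.04 -0.61]
tip target [ 0.576 -0.015  0.013] tcp [ 0.493 -0.015  0.157] dxyz [ 0.0163  0.012  -0.0012] w [ 0.002 -0.002 -0.044] dist 0.02
```

View pics/t13.png

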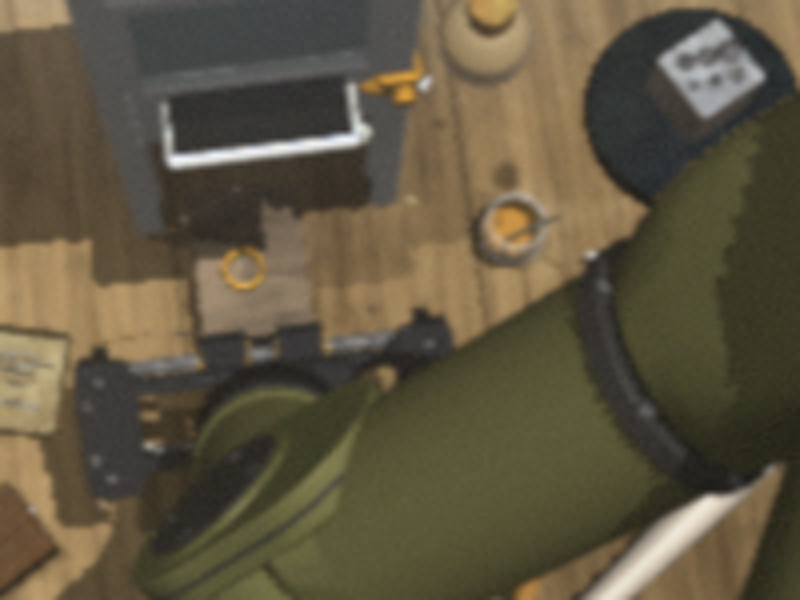

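View pics/s13.png

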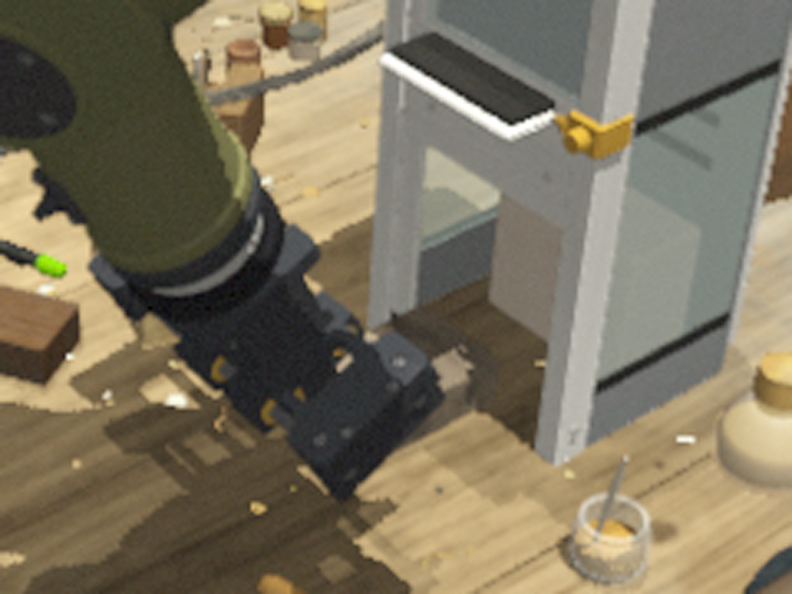

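Request:
{"name": "arm_command", "arguments": {"deltas": [{"dx":0.0033,"dy":0.0024,"dz":-0.0002,"wx":0,"wy":0,"wz":-0.009},{"dx":0.0066,"dy":0.0048,"dz":-0.0004,"wx":0,"wy":0,"wz":-0.018},{"dx":0.0098,"dy":0.0072,"dz":-0.0006,"wx":0,"wy":0,"wz":-0.027},{"dx":0.0131,"dy":0.0096,"dz":-0.0009,"wx":0,"wy":0,"wz":-0.036},{"dx":0.0163,"dy":0.012,"dz":-0.0012,"wx":0,"wy":0,"wz":-0.044}]}}

```text
clock: 13.05
tool_pos: [0.493, -0.0152, 0.1566]
eef_rot: [0.683, 0.183, 0.183, -0.683]
contact_force: [-0.9, -0.1, 0.2]
opening: 0.005
```

```bash
python3 plan.py 0.594 -0.016 .013 58 .003;python3 - <<'E'
from plant import r
import cv2
im=r.snapshot("top"); cv2.imwrite(f"pics/t14.png",cv2.resize(im[150:300,240:440,::-1],None,fx=4,fy=4,interpolation=cv2.INTER_CUBIC))
E
```

```text
t 13.05 tip [ 0.576  -0.0152  0.0129] pitch 60.02 yaw 0.01 z [-0.  1. -0.] F [-0.94 -0.13  0.22] op 0.01 q [ 0.44  1.2  -0.88  2.29  2.35  1.03 -0.59]
tip target [ 0.594 -0.016  0.013] tcp [ 0.506 -0.016  0.154] dxyz [ 0.0098  0.009  -0.0011] w [ 0.002 -0.002 -0.045] dist 0.013
```

View pics/t14.png

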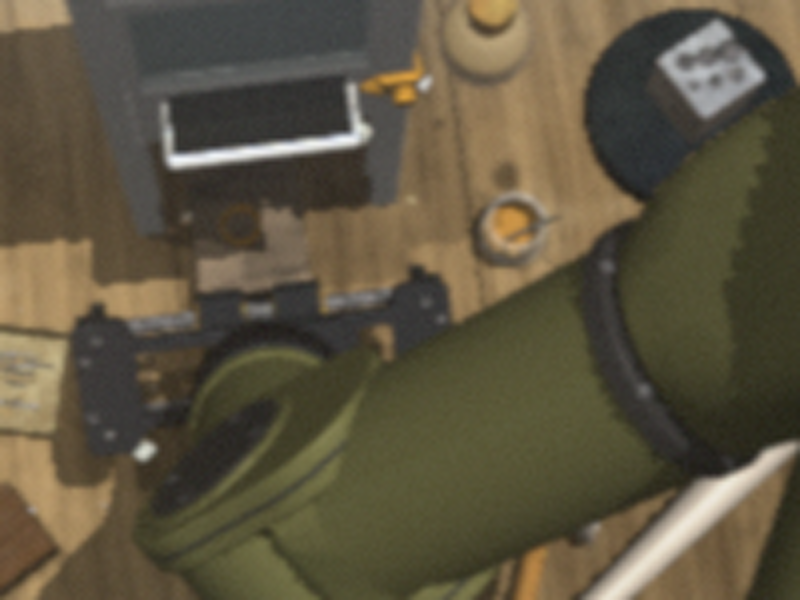

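Request:
{"name": "arm_command", "arguments": {"deltas": [{"dx":0.002,"dy":0.0018,"dz":-0.0002,"wx":0,"wy":0,"wz":-0.009},{"dx":0.004,"dy":0.0036,"dz":-0.0004,"wx":0,"wy":0,"wz":-0.018},{"dx":0.006,"dy":0.0054,"dz":-0.0006,"wx":0,"wy":0,"wz":-0.027},{"dx":0.008,"dy":0.0072,"dz":-0.0009,"wx":0,"wy":0,"wz":-0.036},{"dx":0.0098,"dy":0.009,"dz":-0.0011,"wx":0,"wy":0,"wz":-0.045}]}}

```text
clock: 13.6
tool_pos: [0.5059, -0.0163, 0.1538]
eef_rot: [0.68, 0.195, 0.195, -0.68]
contact_force: [-0.5, 1.1, -0.6]
opening: 0.007
```

```bash
python3 plan.py 0.604 -0.016 .013 58 .003
```

```text
t 13.6 tip [ 0.5938 -0.0163  0.013 ] pitch 57.99 yaw 0.01 z [-0.  1. -0.] F [-0.45  1.11 -0.55] op 0.01 q [ 0.45  1.21 -0.88  2.27  2.38  1.04 -0.59]
tip target [ 0.604 -0.016  0.013] tcp [ 0.516 -0.016  0.154] dxyz [0.0086 0.0054 0.0001] w [ 0.002 -0.002  0.   ] dist 0.01
```

Request:
{"name": "arm_command", "arguments": {"deltas": [{"dx":0.0017,"dy":0.0011,"dz":0,"wx":0,"wy":0,"wz":0},{"dx":0.0034,"dy":0.0022,"dz":0,"wx":0,"wy":0,"wz":0},{"dx":0.0051,"dy":0.0032,"dz":0,"wx":0,"wy":0,"wz":0},{"dx":0.0068,"dy":0.0043,"dz":0,"wx":0,"wy":0,"wz":0},{"dx":0.0086,"dy":0.0054,"dz":0,"wx":0,"wy":0,"wz":0}]}}

```text
clock: 14.1
tool_pos: [0.516, -0.0163, 0.1539]
eef_rot: [0.68, 0.195, 0.194, -0.68]
contact_force: [-0.5, 0.6, 0.2]
opening: 0.005
```

```bash
python3 plan.py 0.610 -0.016 .013 58 .003;python3 - <<'E'
from plant import r
import cv2
im=r.snapshot("top"); cv2.imwrite(f"pics/t15.png",cv2.resize(im[150:300,240:440,::-1],None,fx=4,fy=4,interpolation=cv2.INTER_CUBIC))
im=r.snapshot("scene"); cv2.imwrite(f"pics/s15.png",cv2.resize(im[150:330,240:480,::-1],None,fx=3.3,fy=3.3,interpolation=cv2.INTER_CUBIC))
E
```

```text
t 14.1 tip [ 0.6039 -0.0163  0.0131] pitch 58.02 yaw 0.01 z [-0.  1. -0.] F [-0.47  0.59  0.17] op 0.0 q [ 0.45  1.21 -0.87  2.24  2.37  1.01 -0.57]
tip target [ 0.61  -0.016  0.013] tcp [ 0.522 -0.016  0.154] dxyz [0.0051 0.0033 0.    ] w [ 0.002 -0.002 -0.   ] dist 0.006
```

View pics/t15.png

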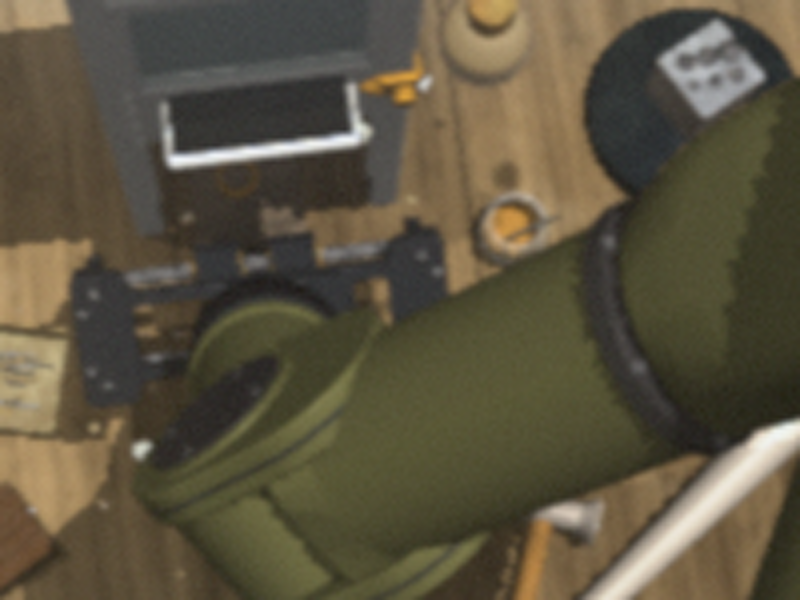

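View pics/s15.png

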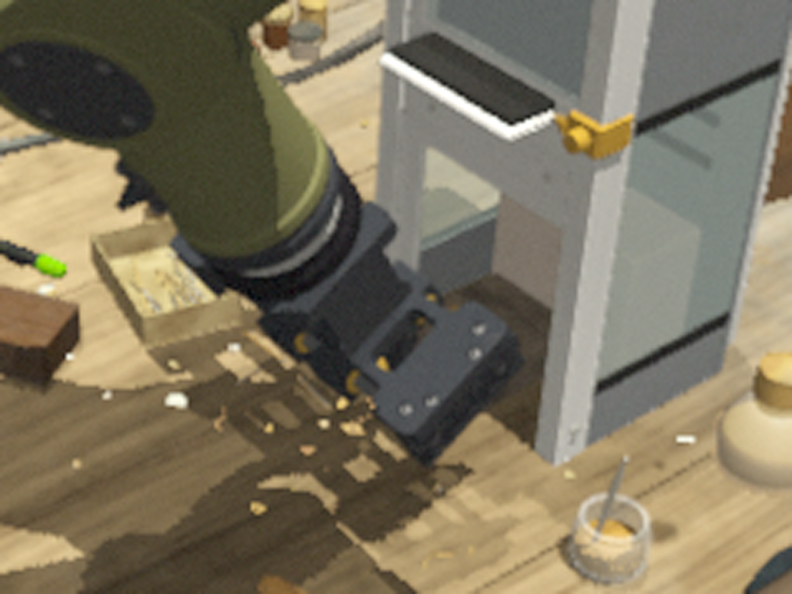

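Request:
{"name": "arm_command", "arguments": {"deltas": [{"dx":0.0009,"dy":0.0005,"dz":0,"wx":0,"wy":0,"wz":0},{"dx":0.0017,"dy":0.0011,"dz":0,"wx":0,"wy":0,"wz":0},{"dx":0.0026,"dy":0.0016,"dz":0,"wx":0,"wy":0,"wz":0},{"dx":0.0034,"dy":0.0021,"dz":0,"wx":0,"wy":0,"wz":0},{"dx":0.0042,"dy":0.0027,"dz":0,"wx":0,"wy":0,"wz":0}]}}

```text
clock: 14.7
tool_pos: [0.5199, -0.0163, 0.1537]
eef_rot: [-0.68, -0.195, -0.193, 0.68]
contact_force: [-7.1, -0.5, 4.7]
opening: 0.003
```

```bash
python3 plan.py
```

```text
t 14.7 tip [ 0.6076 -0.0161  0.0127] pitch 58.14 yaw 0.08 z [-0.  1. -0.] F [-7.08 -0.48  4.68] op 0.0 q [ 0.44  1.2  -0.87  2.23  2.36  0.99 -0.56]
```

Request:
{"name": "arm_command", "arguments": {"deltas": [{"dx":0.0042,"dy":0.0027,"dz":0,"wx":0,"wy":0,"wz":0},{"dx":0.0042,"dy":0.0027,"dz":0,"wx":0,"wy":0,"wz":0},{"dx":0,"dy":0,"dz":0,"wx":0,"wy":0,"wz":0},{"dx":-0.006,"dy":-0.004,"dz":0,"wx":0,"wy":0,"wz":0},{"dx":-0.017,"dy":-0.0106,"dz":0,"wx":0,"wy":0,"wz":0}]}}

```text
clock: 15.2
tool_pos: [0.5016, -0.0163, 0.1541]
eef_rot: [0.68, 0.196, 0.196, -0.679]
contact_force: [0.0, 0.5, -0.2]
opening: 0.002
```

```bash
python3 plan.py 0.53 -0.016 .06 65 .003
```

```text
t 15.2 tip [ 0.59   -0.0164  0.0136] pitch 57.84 yaw -0.08 z [ 0.  1. -0.] F [ 0.05  0.51 -0.18] op 0.0 q [ 0.45  1.21 -0.88  2.28  2.39  1.05 -0.6 ]
tip target [ 0.53  -0.016  0.06 ] tcp [ 0.46  -0.016  0.21 ] dxyz [-0.0054 -0.0699  0.    ] w [ 0.003 -0.004  0.159] dist 0.07
```

Request:
{"name": "arm_command", "arguments": {"deltas": [{"dx":-0.012,"dy":-0.012,"dz":0,"wx":0,"wy":0,"wz":0.03},{"dx":-0.012,"dy":-0.028,"dz":0,"wx":0,"wy":0,"wz":0.06},{"dx":-0.01,"dy":-0.045,"dz":0,"wx":0,"wy":0,"wz":0.1},{"dx":-0.006,"dy":-0.06,"dz":0,"wx":0,"wy":0,"wz":0.16},{"dx":-0.0054,"dy":-0.07,"dz":0,"wx":0,"wy":0,"wz":0.16}]}}

```text
clock: 15.7
tool_pos: [0.4599, -0.016, 0.2116]
eef_rot: [0.691, 0.153, 0.153, -0.69]
contact_force: [-0.1, -0.6, 0.1]
opening: 0.006
```

```bash
python3 plan.py 0.45 0.02 .2 80 .003
```

```text
t 15.7 tip [ 0.53   -0.0161  0.0611] pitch 65.03 yaw -0.05 z [-0.  1. -0.] F [-0.05 -0.6   0.05] op 0.01 q [ 0.44  1.05 -0.9   2.36  2.17  0.91 -0.56]
tip target [0.45 0.02 0.2 ] tcp [0.421 0.02  0.363] dxyz [ 0.029  -0.154   0.0359] w [ 0.002 -0.003  0.333] dist 0.161
```

Request:
{"name": "arm_command", "arguments": {"deltas": [{"dx":0,"dy":-0.04,"dz":0,"wx":0,"wy":0,"wz":0.07},{"dx":0.01,"dy":-0.08,"dz":0.01,"wx":0,"wy":0,"wz":0.15},{"dx":0.02,"dy":-0.12,"dz":0.02,"wx":0,"wy":0,"wz":0.25},{"dx":0.029,"dy":-0.154,"dz":0.036,"wx":0,"wy":0,"wz":0.333},{"dx":0.029,"dy":-0.154,"dz":0.036,"wx":0,"wy":0,"wz":0.333}]}}

```text
clock: 16.2
tool_pos: [0.4219, 0.0155, 0.3558]
eef_rot: [0.708, 0.063, 0.063, -0.7]
contact_force: [0.7, -0.7, -1.0]
opening: 0.006
```

```bash
python3 plan.py;python3 - <<'E'
from plant import r
import cv2
im=r.snapshot("top"); cv2.imwrite(f"pics/t16.png",cv2.resize(im[150:300,240:440,::-1],None,fx=4,fy=4,interpolation=cv2.INTER_CUBIC))
im=r.snapshot("scene"); cv2.imwrite(f"pics/s16.png",cv2.resize(im[150:330,300:480,::-1],None,fx=3.3,fy=3.3,interpolation=cv2.INTER_CUBIC))
cv2.imwrite("pics/s16f.png",im[:,:,::-1])
E
```

```text
t 16.2 tip [0.4515 0.0136 0.1925] pitch 79.71 yaw -3.5 z [ 0.    1.   -0.01] F [ 0.67 -0.7  -1.  ] op 0.01 q [ 0.38  0.61 -0.84  2.26  1.16  0.56  0.21]
```

View pics/t16.png

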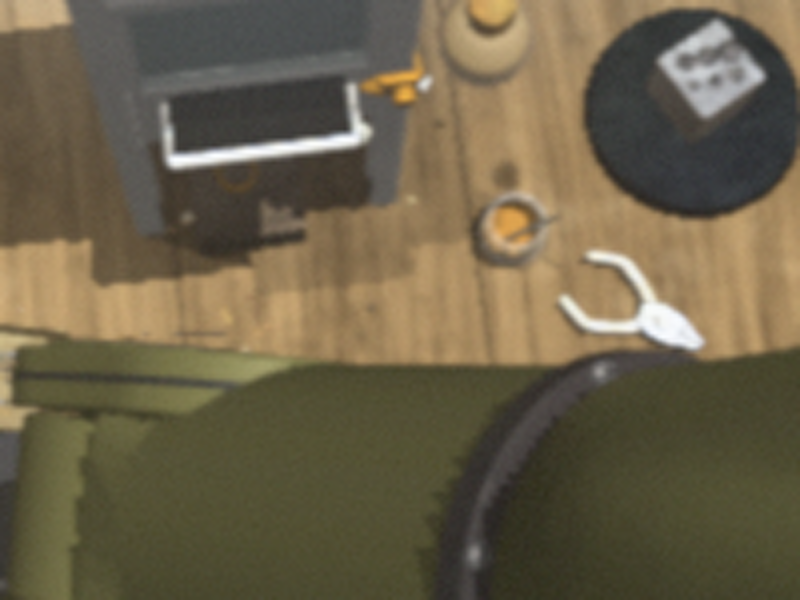

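View pics/s16.png

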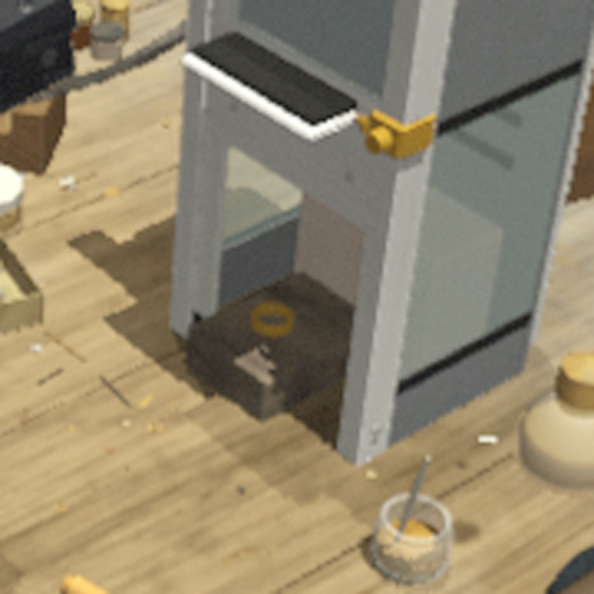

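View pics/s16f.png

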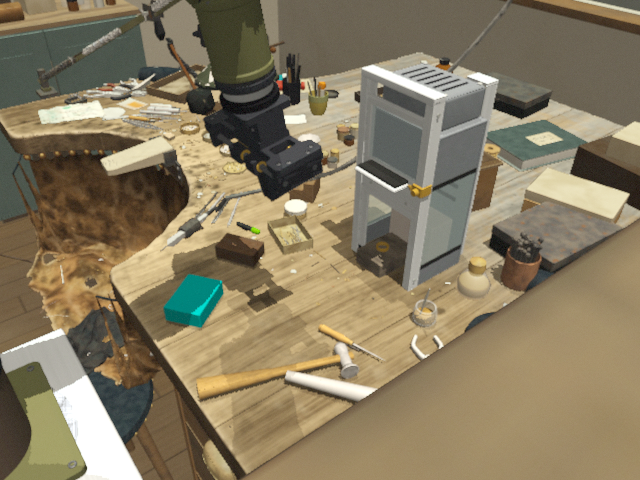

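Run:
```python
from h import *
H=np.array([.6398,-.0263])
for p in[(190,345),(268,388),(303,272)]:
    g=ray('scene',(np.array(p)-1.15)/3.3+[300,150],.029);print(np.round(g[:2]-H,4))
g=ray('top',s4((305,235),[240,150]),0);print(g[:2]-H)
```

```text
[-0.0366  0.0254]
[-0.0278 -0.0248]
[0.0556 0.038 ]
[-0.01843241 -0.01877778]
```

Request:
{"name": "arm_command", "arguments": {"deltas": [{"dx":0,"dy":0,"dz":0,"wx":0,"wy":0,"wz":0},{"dx":0,"dy":0,"dz":0,"wx":0,"wy":0,"wz":0},{"dx":0,"dy":0,"dz":0,"wx":0,"wy":0,"wz":0},{"dx":0,"dy":0,"dz":0,"wx":0,"wy":0,"wz":0},{"dx":0,"dy":0,"dz":0,"wx":0,"wy":0,"wz":0}]}}

```text
clock: 16.8
tool_pos: [0.4223, 0.0154, 0.3544]
eef_rot: [0.707, 0.063, 0.063, -0.701]
contact_force: [-1.2, -0.3, 0.3]
opening: 0.004
```

Run:
```python
from h import *
import cv2
im=cv2.imread('pics/s16f.png');sc=6;off=np.array([340,190])
c=cv2.resize(im[190:290,340:470],None,fx=sc,fy=sc,interpolation=cv2.INTER_CUBIC);c=np.clip(c.astype(float)*1.8,0,255).astype(np.uint8)
H=[.6395,-.0263,.00625]
def L(p,col):cv2.polylines(c,[np.round((proj('scene',T(H,np.array(p)/1000))-off)*sc+2.5).astype(int)],True,col,1,cv2.LINE_AA)
y0=14
for far,col in((62,(0,255,0)),(47,(0,0,255))):
    L([(far,y0+31,29),(far,y0-31,29),(far-84,y0-31,29),(far-84,y0+31,29)],col)
    L([(far-84,y0-31,0),(far-84,y0+31,0),(far-84,y0+31,29),(far-84,y0-31,29)],col)
L([(62,50,0),(62,-50,0),(62,-50,85),(62,50,85)],(255,255,0))
cv2.imwrite('pics/o3.png',c)
```

```text
(no output)
```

View pics/o3.png

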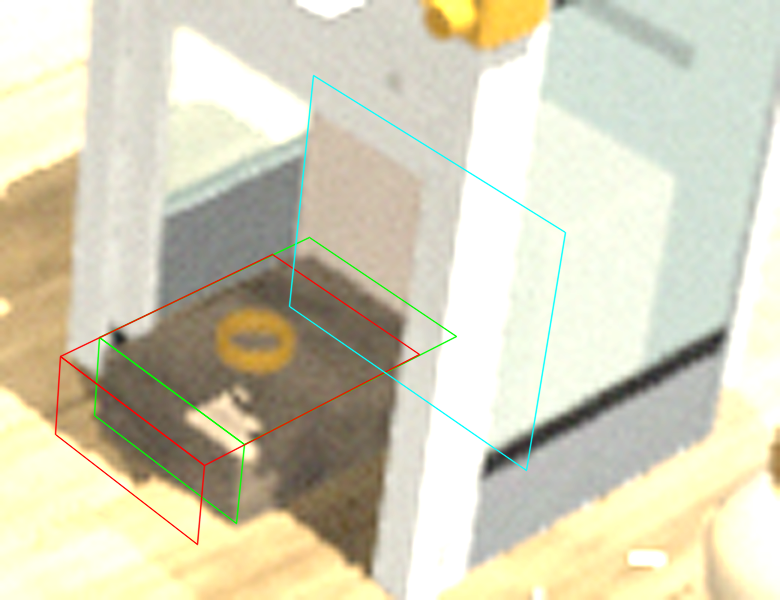

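The overlay matches the block at home, with its near face on the green outline and its far end meeting the firebrick. The ring is still on top.

```bash
python3 -c "
from plant import r
print(r.get_state()['contact_force']); print(r.finish_job())"
```

```text
[-1.15110357 -0.28569949  0.32101375]
the job is handed in; nothing more can be done
None
```

I raised the window to the mark from beneath its lip with closed fingers, and pushed the block with its ring band in until it met the firebrick. Then I backed the arm clear and handed the job in at about 17 s. No verdict was reported.

**What the last checks showed**
- **Window:** the underside of the lip is at about 188 mm and the marker point at about 190–192 mm. That leaves it roughly 2–3 mm low, inside the 7 mm limit. The lip looked the same in the pictures after the push.
- **Block:** an overlay on the final picture matches the home position. Contact with the brick showed as a 7 N rise where I expected it. Corner positions read from the scene picture put the near end 6–15 mm further out than home; I took this as camera bias and a poorly seen corner.
- **Ring band:** it is still lying on the block.
- **Arm:** it is well clear of the hood and bench. The jar and pliers look unmoved. I measured none of the bystanders' positions, and the arm hid part of the bench in the top view.

**One slip:** when I meant to hold against the brick, two rows of my move pushed about 5 mm further than intended, for 0.2 s. I estimate this peaked at about 35 N on the block, under the 50 N limit, but I did not measure the peak.

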